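# Collapse the bench lamp's telescopic column

## Robot

A 6-joint arm with a two-finger parallel gripper is mounted at the origin on a cart in front of the work surface, level with it; the furniture and walls round the work are solid. World frame = base frame: x ahead of the robot, y to its left, z up, the work surface at z = 0. Lengths are in m, angles in rad, forces in N, time in s.
With the tool pointing down it reaches from about 0.35 to 0.975 m from the base axis. Payload 4.9 kg.
Tool frame: the origin (TCP) lies midway between the tips of the shut fingers; the grasp point (between the pads) lies 19 mm behind it; z points along the fingers, y is the direction in which the jaws open and shut (so a half turn about z gives the same grasp; the last joint's range is limited). The gripper opens to 85 mm and grips with 20 to 120 N. Pads are 22 mm wide; open, the fingers measure 114 mm over their backs; the gripper's body (76 mm by 85 mm) begins 54 mm behind the grasp point. The pads swing forward as they close: fully open they stand 13 mm farther back than shut.
Start: joints at [-1.364, 0.053, 1.613, -0, 1.476, -0.119], TCP at [0.2, -0.592, 0.231] pointing down, gripper open.
Joint ranges: [-3.01, 3.01], [-1.01, 2.22], [0.06, 2.58], [-1.02, 4.17], [0.09, 2.62], [-3.14, 3.14]. Speed limits (rad/s): [2.57, 2.57, 3.14, 3.14, 3.14, 3.14].

## Interface

Orientations are given as a unit quaternion [w, x, y, z].
In Python, from plant import manip gives the robot as it stands. The module is installed in compiled form; this text tells all that it offers.
- The arm moves only by the tool move_arm, never from a script. Its argument "rows" is a list of rows, each an object of numbers: "tx", "ty", "tz": the shift along the tool's x, y, z in m; "ax", "ay", "az": the turn, a rotation vector about the tool's x, y, z in degrees; "jaw": the closure in counts, from 0 (fully open) to 255 (shut). In form: [{"tx": .., "ty": .., "tz": .., "ax": .., "ay": .., "az": .., "jaw": ..}, ...]. A call has 1 to 12 rows; each row shifts and turns the pose as measured when the row begins, along the tool's axes as they then stand; what a row does not reach is not made up. A row lasts 1/10 s, in which the tool goes at most 50 mm and 8.59 degrees, less where a joint would pass 70% of its speed; a pose out of reach is approached as far as the arm can. A call with a gripper value outside its range is refused whole. The fingers move at their own pace and stop on an object; the grip force is fixed at half the most. Time passes only in rows, so rows that do not move let the fingers close. It gives the time, the measured TCP pose, the force and the opening at its end, in the units of the state.
- manip.state(): the state, without advancing time (a new reading comes with each control period).
- manip.grab_frame(name): name is "scene" or "top" or "wrist"; returns a dict with "color" (400x640x3 uint8, red, green, blue), "intrinsics" (3x3 intrinsics, pixels), "dist_coeffs" ([k1, k2, p1, p2, k3] as OpenCV has them; the pictures are not rectified), "R" (3x3) and "t" (3): a world point X has camera coordinates R X + t. Camera axes: x right, y down, z forward; pixel columns grow to the right and rows downward; lengths in m; the calibration is good to about 2 mm. A picture is of the moment at which its call begins. There is no depth.
- manip.job_done(): hands the job in, once; it reports no verdict.
The state is a dict: "time": time; "joint_pos": joint angles; "joint_vel": joint speeds; "joint_efforts": joint torques, N m; "tool_pos": TCP position; "tool_rot": TCP orientation; "contact_force": force on the tool from outside, world axes, zero at the start; "ft_torque": the same for the moment, N m; "gripper_width": opening from 0.0 (shut) to 1.0 (fully open).
Only numpy, scipy, OpenCV 4.12 (cv2) and the standard library are available. Lean on these libraries where they do the work, as an engineer would, in place of code of your own. Each camera call takes 0.05 s, during which the arm holds its last target.

## Task

The session is over, so shorten the bench lamp that leans out under the tool rail. With the latch lever still shut, so that it holds the middle tube, push the thin inner tube fully home first; then swing the lever well open, push the middle tube fully home too, and swing the lever fully shut again so that it locks the lamp short. Leave the clay cup and its turntable under the lamp, and the glass and the tape roll beside it, undisturbed.

Things in the scene. Friction and masses are not known exactly. Their poses are not given: they have to be found in the camera images.
- lamp: Battery bench lamp, metal and black plastic, fixed on the table. Round base 144 mm across, 22 mm high; origin at the centre of its underside, z up. From (0, 0, 0.050) a three-part telescopic column rises, leaning 35 deg from vertical towards the lamp's -x (roughly at the robot), along t = (-0.574, 0, 0.819) in the lamp's frame; its upper flank faces n = (0.819, 0, 0.574).
- inner_tube (a joint): How far the thin inner tube (16 mm across) stands out of the middle tube's collar, m: 0 fully home (cap seated on that collar), at most 0.070; starts at 0.035 to 0.070. Stays where left; sliding takes about 4 N, with a hard stop at 0. Once home, a further push on the cap goes on to the middle tube.
- mid_tube (a joint): How far the middle tube (24 mm across) stands out of the latch collar, m: 0 fully home (its own collar seated on the latch collar), at most 0.070; starts locked at about 0.069. Lever shut: the latch nose blocks it firmly, with 1 mm of play. Lever open: stays where left, slides with about 7 N, hard stop at 0.
- lever (a joint): Angle of the latch lever, rad: 0 shut (folded down along the outer tube's upper flank, as it starts), growing as its end swings out from the tube and up, at most 1.5. Its nose leaves the middle tube's notch above about 0.2, and finds a second notch, so that it can shut again, only when that tube is home within 3 mm. Stays where left; moving its end takes about 3 N; hard stop at 0.
- cap_top (a point): Centre of the flat end of the black cap (28 mm across, 40 mm long) on the inner tube; z axis = t, x axis = n. With both tubes home it lies 180 mm along t from the column's foot at (0, 0, 0.050); farther by both joint values. A neck near the cap's lower end carries the round lamp head (66 mm across) in front of and below the cap, along -n; the cap's end and its two y sides are free.
- mid_collar_top (a point): Centre of the upper face of the middle tube's end collar (27 mm across, 20 mm long), where the cap seats; z axis = t. The latch collar below it (40 mm across, fixed) ends 120 mm along t from the column's foot; the outer tube under that is 32 mm across.
- lever_hinge (a point): Centre of the latch lever's hinge pin, through the latch collar: 112 mm along t from the column's foot and 10.5 mm along n from the column's axis. The hinge axis is the lamp's y.
- lever_end (a point): Centre of the round cross bar at the lever's free end, 11 mm thick, 26 mm long, along the lamp's y; it can be pinched by its two ends from above, behind the rail. From the hinge pin it lies 36 mm along n and 56 mm along -t when shut; it turns about the pin (67 mm radius) as the lever opens, away from the tube, then up.
- tool_rail: Fixed bench rail: a wooden bar 16 mm thick, its axis 365 mm above the table, along the rail's y, on two posts 250 mm either side (feet 68 mm across); thin wooden tools hang from it 160 to 210 mm from the middle, down to 190 mm above the table. Origin on the table under the bar's middle. It crosses 81 mm above the column's axis (along n): a gripper in line with the column passes under it, an upright one over the cap strikes it.
- cup: Unfired clay cup, 74 x 78 mm across and 84 mm high, standing free on the turntable; origin at the centre of its underside, z up. A bystander.
- turntable: Black mottled modelling turntable, 112 mm across and 40 mm high, standing free on the table in front of the lamp, under its head; origin at the centre of its underside. A bystander.
- glass_jar: Tumbler, 75 mm across and 77 mm high, standing free to the right of the lamp (from the robot); origin at the centre of its underside. A bystander.
- tape: Roll of masking tape, 104 mm across and 25 mm high, lying flat on the table to the left of the lamp; origin at the centre of its underside. A bystander.

How it is judged:
On the way, in this order (a step that is already met when the one before it is completed fails the run):
1. the inner tube is fully home while the lever is still shut and the middle tube still out (value of joint inner_tube below 0.003 m and value of joint mid_tube above 0.06 m and value of joint lever below 0.4 rad), for 0.2 s.
2. the latch lever is swung well open (value of joint lever above 0.9 rad), for 0.1 s.
3. both tubes are fully home (value of joint each of inner_tube, mid_tube below 0.003 m), for 0.2 s.
At the end, for the whole second after the job is handed in: Both tubes fully home (each within 3 mm), the lever shut again (within 0.12 rad), cup, turntable, glass and tape roll within 15 mm of where they stood, and the cup at rest (all of step 3 and value of joint lever below 0.12 rad and distance of each of cup, turntable, glass_jar, tape from where it was at the start of the episode below 0.015 m and linear speed of cup below 0.02 m/s); the robot touches nothing.
It fails at once if the cup is shifted more than 15 mm or tipped (distance of cup from where it was at the start of the episode above 0.015 m or angle between cup's own z axis and vertical above 0.25 rad).
It fails at once if the turntable, the glass or the tape roll is shifted more than 15 mm (distance of any of turntable, glass_jar, tape from where it was at the start of the episode above 0.015 m).
It also fails if it takes over 72 s, if anything falls off the work surface, if the arm or the gripper's body presses on something with over 40 N, if the wrist force passes 120 N, or if a joint passes its speed limit or range.

## Working session

There is one attempt and no reset: what is moved stays moved. The work goes in short steps, Python scripts to look and compute and a tool call to move; the robot and the scene stay as the last step left them, time stands still between calls to the robot, and variables do not carry over. Pictures are saved under pics/ and viewed, and the job is handed in when it is done.

Besides the shell and the picture viewer there is one more tool, called after "Request:" as name(argument=value, ...) on one line, values as JSON. move_arm: Moves the arm, as the interface text tells. Its arguments: {"type":"object","properties":{"rows":{"type":"array"}},"required":["rows"]}

```bash
mkdir -p pics; cat > h.py <<'E'
from plant import manip
import numpy as np, cv2
def grab(n,fn):
    f=manip.grab_frame(n); cv2.imwrite('pics/'+fn,cv2.cvtColor(f['color'],cv2.COLOR_RGB2BGR)); np.savez('pics/'+fn[:-4]+'.npz',**f); return f
def proj(f,P):
    r,_=cv2.Rodrigues(np.array(f['R'])); return cv2.projectPoints(np.array(P,float).reshape(-1,1,3),r,np.array(f['t'],float),np.array(f['intrinsics'],float),np.array(f['dist_coeffs'],float))[0].reshape(-1,2)
def ray(f,uv):
    p=cv2.undistortPoints(np.array(uv,float).reshape(-1,1,2),np.array(f['intrinsics'],float),np.array(f['dist_coeffs'],float)).reshape(-1,2)
    d=np.c_[p,np.ones(len(p))]@np.array(f['R']); c=-np.array(f['R']).T@np.array(f['t']); return c,d/np.linalg.norm(d,axis=1)[:,None]
def plane(f,uv,z):
    c,d=ray(f,uv); return c+d*((z-c[2])/d[:,2])[:,None]
def tri(f1,u1,f2,u2):
    c1,d1=ray(f1,u1);c2,d2=ray(f2,u2);d1=d1[0];d2=d2[0]
    s=np.linalg.lstsq(np.c_[d1,-d2],c2-c1,rcond=None)[0]; a=c1+s[0]*d1;b=c2+s[1]*d2
    return (a+b)/2,np.linalg.norm(a-b)
E
python3 - <<'E'
from h import *
for n in ['scene','top','wrist']:
    f=grab(n,n+'0.png'); print(n,-f['R'].T@f['t'],f['R'][2],f['intrinsics'][0,0])
print(manip.state())
E
```

```text
scene [ 0.37560314 -0.61836042  0.60960121] [ 0.24211349  0.797994   -0.55189369] 377.381915612578
top [0.50911005 0.03751292 1.03639262] [ 0.09356112  0.00171002 -0.99561207] 386.80738658249646
wrist [ 0.26933639 -0.56938123  0.37250376] [-0.2728558  -0.09075507 -0.9577647 ] 289.8161740764279
{'time': 0.15, 'joint_pos': array([-1.36402533e+00,  5.32544399e-02,  1.61400305e+00,  2.47760423e-06,
        1.47596485e+00, -1.18954968e-01]), 'joint_vel': array([-0.00025084, -0.00084907, -0.00448107,  0.00126282, -0.0012171 ,
       -0.00063616]), 'joint_efforts': array([ 1.11348410e-03, -3.94242024e+01, -3.70722520e+01, -9.22202253e-05,
        4.66363897e-03, -1.06059375e-05]), 'tool_pos': array([ 0.1999249 , -0.59164713,  0.23030029]), 'tool_rot': array([-8.14116400e-04,  9.86766805e-01,  1.62143791e-01, -3.45348926e-05]), 'contact_force': array([ 0.32632711, -0.30594488,  1.33672255]), 'ft_torque': array([ 0.0010136 , -0.02558137,  0.01394788]), 'gripper_width': 1.0008622503603954}
```

View pics/scene0.png

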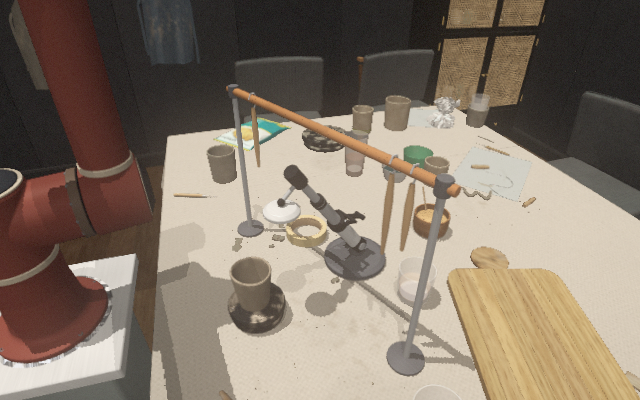

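View pics/top0.png

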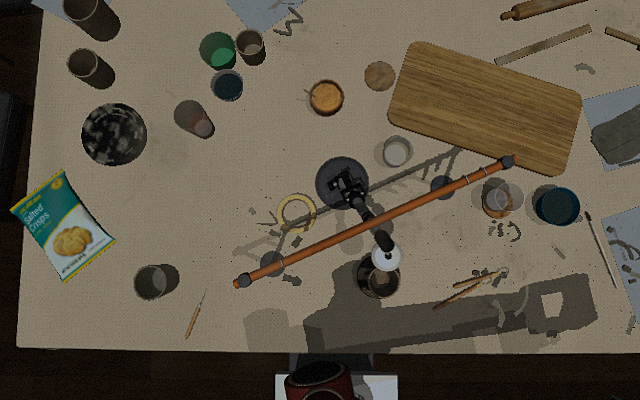

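```bash
python3 - <<'E'
from h import *
a=cv2.imread('pics/top0.png')[140:300,290:440]; b=cv2.imread('pics/scene0.png')[140:300,240:400]
cv2.imwrite('pics/z1.png',cv2.resize(a,None,fx=5,fy=3.75*5/3.75,interpolation=cv2.INTER_CUBIC)[:,:750][:600*2:1] if 0 else cv2.resize(a,(562,600),interpolation=cv2.INTER_CUBIC))
cv2.imwrite('pics/z2.png',cv2.resize(b,(600,600),interpolation=cv2.INTER_CUBIC))
E
```

```text
(no output)
```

View pics/z1.png

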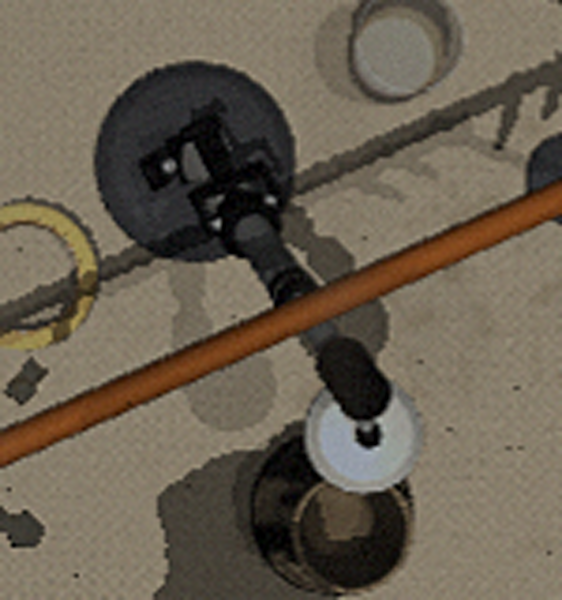

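View pics/z2.png

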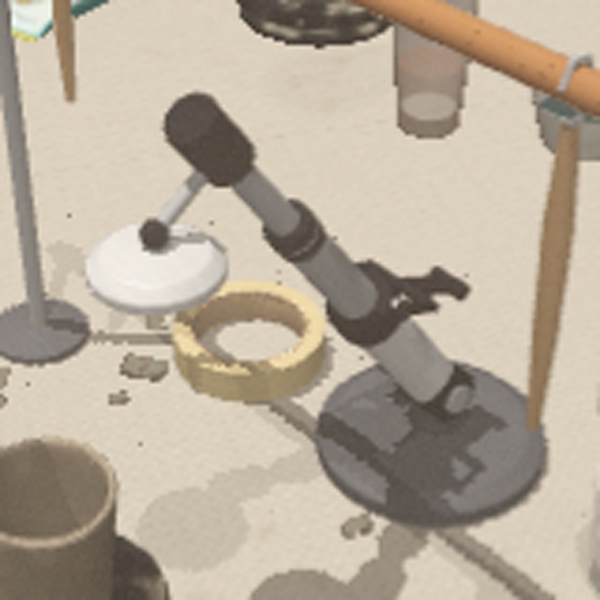

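```bash
python3 - <<'E'
from h import *
from scipy.optimize import least_squares
T=dict(np.load('pics/top0.npz'));S=dict(np.load('pics/scene0.npz'))
# base disc contour points hand-read from zooms
zt=np.array([[196,61],[130,90],[95,160],[110,215],[150,250],[262,90],[292,130],[297,170]])/3.75+[290,140]
zs=np.array([[316,440],[330,405],[360,375],[520,390],[545,430],[546,450]])/3.75+[240,140]
Pt=plane(T,zt,.022)[:,:2];Ps=plane(S,zs,.022)[:,:2]
for P in (Pt,Ps):
    r=least_squares(lambda c:np.hypot(*(P-c).T)-.072,P.mean(0)); print(r.x,r.fun.round(4))
cap,e=tri(T,[[290+362/3.75,140+395/3.75]],S,[[240+194/3.75,140+120/3.75]]);print('cap',cap,e)
# rail ends on bar at z=.365
f=plane(T,[[240,283],[508,160]],.365);print(f)
E
```

```text
[ 0.64548803 -0.0137991 ] [ 0.0009 -0.0019 -0.0003 -0.0006 -0.0021 -0.0021 -0.0005 -0.0011]
[ 0.64414752 -0.03154123] [-0.0012 -0.0035  0.0001  0.0017 -0.0022 -0.0036]
cap [ 0.49198759 -0.08438636  0.29787216] 0.0025453936846642064
[[ 0.42579335  0.17819383  0.365     ]
 [ 0.64420435 -0.28996078  0.365     ]]
```

```bash
python3 - <<'E'
from h import *
T=dict(np.load('pics/top0.npz'));S=dict(np.load('pics/scene0.npz'))
th=np.linspace(0,6.28,40)
for k,(F,n,o) in enumerate([(T,'top0',(290,140)),(S,'scene0',(240,140))]):
    im=cv2.resize(cv2.imread(f'pics/{n}.png')[140:300,o[0]:o[0]+160],(600,600),interpolation=cv2.INTER_CUBIC)
    for c,col in [((.6455,-.0138),(0,0,255)),((.6441,-.0315),(0,255,0))]:
        p=(proj(F,np.c_[c[0]+.072*np.cos(th),c[1]+.072*np.sin(th),0*th+.022])-o)*3.75
        for q in p: cv2.circle(im,tuple(int(v) for v in q),2,col,-1)
    cv2.imwrite(f'pics/o{k}.png',im)
E
```

```text
(no output)
```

View pics/o1.png

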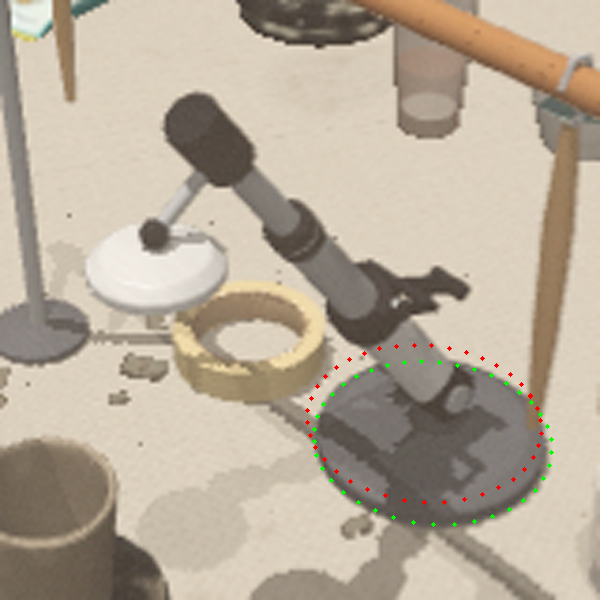

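View pics/o0.png

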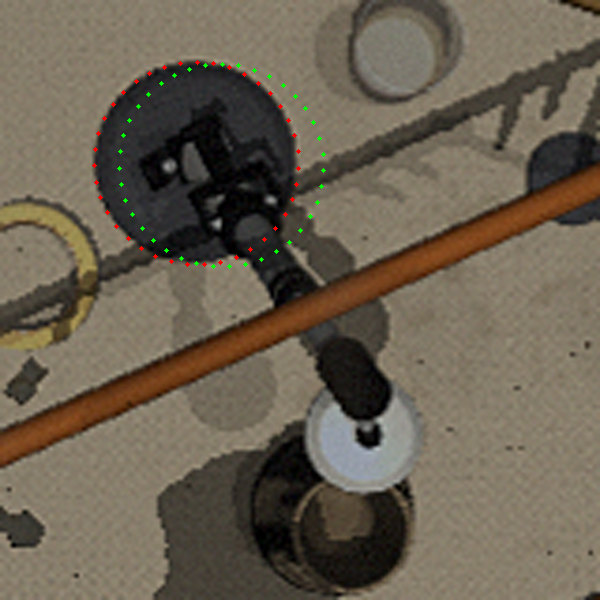

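Request:
move_arm(rows=[{"tx": 0.02,"ty": -0.02,"tz": -0.02,"jaw": 255},{"tx": 0.03,"ty": -0.03,"tz": -0.015,"jaw": 255},{"tx": 0.03,"ty": -0.03,"tz": -0.015,"jaw": 255},{"tx": 0.03,"ty": -0.03,"tz": -0.015,"jaw": 255},{"tx": 0.03,"ty": -0.03,"tz": -0.015,"jaw": 255},{"tx": 0.03,"ty": -0.03,"tz": -0.015,"jaw": 255},{"tx": 0.03,"ty": -0.03,"tz": -0.015,"jaw": 255},{"tx": 0.03,"ty": -0.03,"tz": -0.015,"jaw": 255},{"tx": 0.03,"ty": -0.03,"tz": -0.015,"jaw": 255},{"tx": 0.03,"ty": -0.03,"tz": -0.01,"jaw": 255},{"tx": 0.03,"ty": -0.03,"tz": -0.01,"jaw": 255},{"tx": 0.02,"ty": -0.02,"tz": 0,"jaw": 255}])

```text
schema error: expected keys tx, ty, tz, ax, ay, az, jaw
```

Request:
move_arm(rows=[{"tx": 0.02,"ty": -0.02,"tz": -0.02,"ax": 0,"ay": 0,"az": 0,"jaw": 255},{"tx": 0.03,"ty": -0.03,"tz": -0.015,"ax": 0,"ay": 0,"az": 0,"jaw": 255},{"tx": 0.03,"ty": -0.03,"tz": -0.015,"ax": 0,"ay": 0,"az": 0,"jaw": 255},{"tx": 0.03,"ty": -0.03,"tz": -0.015,"ax": 0,"ay": 0,"az": 0,"jaw": 255},{"tx": 0.03,"ty": -0.03,"tz": -0.015,"ax": 0,"ay": 0,"az": 0,"jaw": 255},{"tx": 0.03,"ty": -0.03,"tz": -0.015,"ax": 0,"ay": 0,"az": 0,"jaw": 255},{"tx": 0.03,"ty": -0.03,"tz": -0.015,"ax": 0,"ay": 0,"az": 0,"jaw": 255},{"tx": 0.03,"ty": -0.03,"tz": -0.015,"ax": 0,"ay": 0,"az": 0,"jaw": 255},{"tx": 0.03,"ty": -0.03,"tz": -0.015,"ax": 0,"ay": 0,"az": 0,"jaw": 255},{"tx": 0.03,"ty": -0.03,"tz": -0.01,"ax": 0,"ay": 0,"az": 0,"jaw": 255},{"tx": 0.03,"ty": -0.03,"tz": -0.01,"ax": 0,"ay": 0,"az": 0,"jaw": 255},{"tx": 0.02,"ty": -0.02,"tz": 0,"ax": 0,"ay": 0,"az": 0,"jaw": 255}])

```text
time: 1.35
tool_pos: [0.4184, -0.1464, 0.3942]
tool_rot: [-0.005, 0.987, 0.158, 0.001]
contact_force: [0.3, 0.1, 0.4]
gripper_width: 0.0
```

```bash
cat >> h.py <<'E'
from scipy.spatial.transform import Rotation as Ro
Y=np.radians(24.); FOOT=np.array([.646,-.017,.05])
def frame(yaw=None):
    yaw=Y if yaw is None else yaw
    xl=np.array([np.cos(yaw),np.sin(yaw),0]);yl=np.array([-np.sin(yaw),np.cos(yaw),0]);z=np.array([0,0,1.])
    a=np.radians(35);t=-np.sin(a)*xl+np.cos(a)*z;n=np.cos(a)*xl+np.sin(a)*z
    return xl,yl,t,n
def plan(p,R):
    s=manip.state(); q=s['tool_rot']; R0=Ro.from_quat([q[1],q[2],q[3],q[0]])
    rv=np.degrees((R0.inv()*Ro.from_matrix(R)).as_rotvec()); d=R0.as_matrix().T@(p-s['tool_pos'])
    d1=R.T@(p-s['tool_pos'])
    print('t',s['time'],'pos',s['tool_pos'].round(4),'shift now-frame',d.round(4),'shift in target frame',d1.round(4),'rv',rv.round(2),np.linalg.norm(rv).round(1)); print('q',s['joint_pos'].round(2),'F',s['contact_force'].round(1),'w',s['gripper_width'])
E
python3 - <<'E'
from h import *
grab('wrist','w1.png')
xl,yl,t,n=frame()
R=np.c_[yl,-n,-t]; print(np.linalg.det(R))
R=R if np.linalg.det(R)>0 else np.c_[yl,n,-t]
print(np.linalg.det(R)); plan(FOOT+(.303+.08)*t,R)
E
```

```text
-0.9999999999999999
0.9999999999999999
t 1.4 pos [ 0.4193 -0.1438  0.3935] shift now-frame [ 0.0363 -0.0269  0.0304] shift in target frame [0.0236 0.0148 0.0468] rv [-26.66  28.28 -92.65] 100.5
q [-0.51 -0.43  1.77  0.01  1.81  0.75] F [-0.8  0.8 -0.1] w 0.0010183996452886688
```

View pics/w1.png

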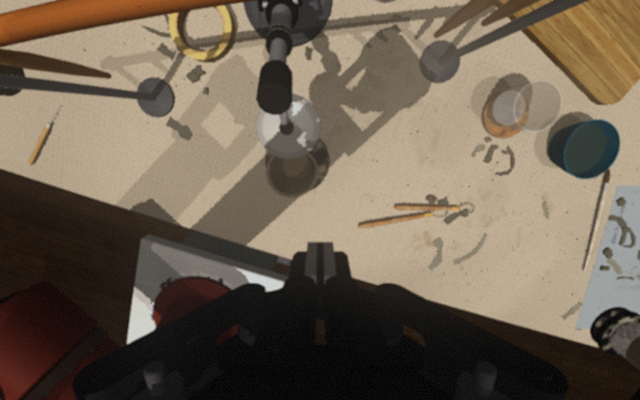

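Request:
move_arm(rows=[{"tx": 0,"ty": 0,"tz": 0,"ax": -2.22,"ay": 2.36,"az": -7.72,"jaw": 255},{"tx": 0,"ty": 0,"tz": 0,"ax": -2.22,"ay": 2.36,"az": -7.72,"jaw": 255},{"tx": 0,"ty": 0,"tz": 0,"ax": -2.22,"ay": 2.36,"az": -7.72,"jaw": 255},{"tx": 0,"ty": 0,"tz": 0,"ax": -2.22,"ay": 2.36,"az": -7.72,"jaw": 255},{"tx": 0,"ty": 0,"tz": 0,"ax": -2.22,"ay": 2.36,"az": -7.72,"jaw": 255},{"tx": 0,"ty": 0,"tz": 0,"ax": -2.22,"ay": 2.36,"az": -7.72,"jaw": 255},{"tx": 0,"ty": 0,"tz": 0,"ax": -2.22,"ay": 2.36,"az": -7.72,"jaw": 255},{"tx": 0,"ty": 0,"tz": 0,"ax": -2.22,"ay": 2.36,"az": -7.72,"jaw": 255},{"tx": 0,"ty": 0,"tz": 0,"ax": -2.22,"ay": 2.36,"az": -7.72,"jaw": 255},{"tx": 0,"ty": 0,"tz": 0,"ax": -2.22,"ay": 2.36,"az": -7.72,"jaw": 255},{"tx": 0,"ty": 0,"tz": 0,"ax": -2.22,"ay": 2.36,"az": -7.72,"jaw": 255},{"tx": 0,"ty": 0,"tz": 0,"ax": -2.22,"ay": 2.36,"az": -7.72,"jaw": 255}])

```text
time: 2.6
tool_pos: [0.4187, -0.1402, 0.3897]
tool_rot: [0.165, 0.499, 0.812, 0.255]
contact_force: [-0.8, 0.8, 0.2]
gripper_width: 0.0
```

```bash
cat > p.py <<'E'
from h import *
xl,yl,t,n=frame(); R=np.c_[yl,n,-t]; plan(FOOT+(.303+.08)*t,R)
E
python3 p.py; python3 -c "
from h import *
grab('wrist','w2.png');grab('scene','s2.png')"
```

```text
t 2.6 pos [ 0.4187 -0.1402  0.3897] shift now-frame [0.0187 0.0169 0.0435] shift in target frame [0.0201 0.0163 0.0432] rv [ 0.33 -0.84  2.52] 2.7
q [-0.87 -0.71  2.04  0.6   1.63 -1.25] F [-0.8  0.8  0.2] w 0.0004559152744429078
```

View pics/w2.png

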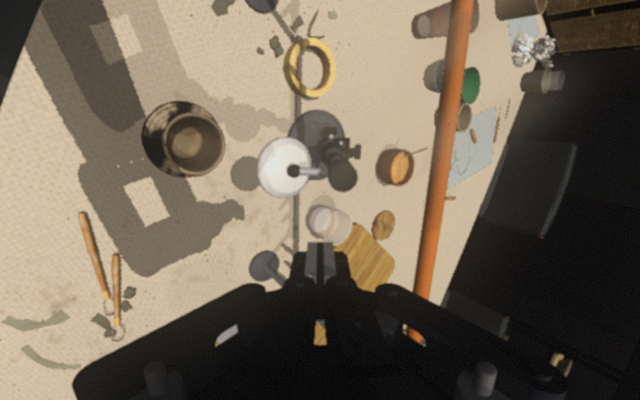

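View pics/s2.png

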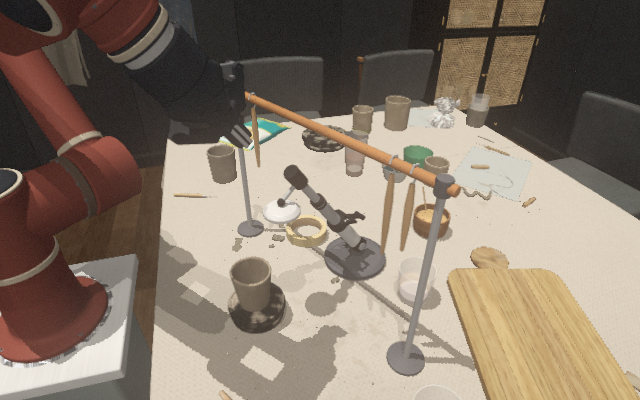

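```bash
python3 - <<'E'
from h import *
W=dict(np.load('pics/w2.npz'))
xl,yl,t,n=frame()
for nm,P in [('cap',[.492,-.0844,.2979]),('capmodel',FOOT+.303*t),('lever',FOOT+.056*t+.0465*n),('latchcoll',FOOT+.12*t),('base',FOOT+[0,0,-.028]),('rail328',FOOT+.328*t+.081*n)]: print(nm,proj(W,P).round(1))
im=cv2.resize(cv2.imread('pics/w2.png')[90:240,240:390],(600,600),interpolation=cv2.INTER_CUBIC)
im=cv2.convertScaleAbs(im,alpha=1.5,beta=30)
cv2.imwrite('pics/z3.png',im)
E
```

```text
cap [[342.7 176.5]]
capmodel [[338.2 178.1]]
lever [[355.3 153. ]]
latchcoll [[330.4 155.9]]
base [[319.6 147.6]]
rail328 [[433.9 187.7]]
```

View pics/z3.png

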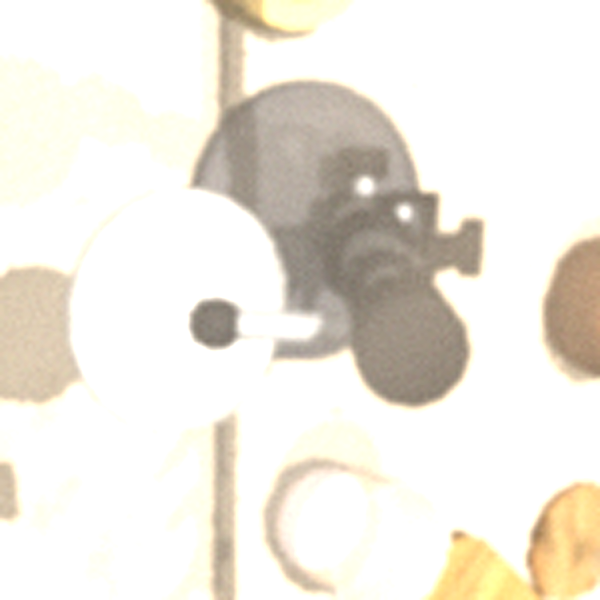

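```bash
python3 - <<'E'
from h import *
from scipy.optimize import least_squares
W=dict(np.load('pics/w2.npz'));T=dict(np.load('pics/top0.npz'));S=dict(np.load('pics/scene0.npz'))
obs=[(W,'c',(343.5,177)),(W,'l',(357.5,151.8)),(T,'c',(290+362/3.75,140+395/3.75)),(S,'c',(291.7,172)),(S,'l',(361.3,215.5)),(T,'b',(342.3,183.2)),(W,'b',(315.8,145))]
def res(p,full=0):
    xl,yl,t,n=frame(p[2]);f=np.array([p[0],p[1],.05])
    P=dict(c=f+p[3]*t,l=f+.056*t+.0465*n,b=f-[0,0,.028])
    r=np.array([proj(F,P[k])[0]-uv for F,k,uv in obs]); return r if full else r.ravel()
r=least_squares(res,[.646,-.017,Y,.303],loss='soft_l1'); print(r.x,np.degrees(r.x[2])); print(res(r.x,1).round(1))
xl,yl,t,n=frame(r.x[2]);f=np.array([r.x[0],r.x[1],.05]); print('cap',f+r.x[3]*t)
print('top lever',proj(T,f+.056*t+.0465*n), (proj(T,f+.056*t+.0465*n)-[290,140])*3.75)
E
```

```text
[ 0.65014725 -0.012897    0.42644405  0.30291725] 24.433443987861697
[[-0.8 -0.1]
 [ 0.2 -0.1]
 [ 0.4 -0.6]
 [-0.7  0. ]
 [-2.1 -0.5]
 [-0.2 -1.5]
 [ 6.   1.5]]
cap [ 0.49196135 -0.08476466  0.29813528]
top lever [[343.21063819 173.62903301]] [[199.5398932 126.1088738]]
```

```bash
sed -i 's/^Y=.*/Y=.4264; FOOT=np.array([.650,-.013,.05])/' h.py; sed -i 's/.303+.08/.303+.02/' p.py; python3 p.py
```

```text
t 2.7 pos [ 0.4184 -0.1412  0.3883] shift now-frame [0.0193 0.0224 0.1057] shift in target frame [0.021  0.0221 0.1055] rv [ 0.16 -0.57  1.62] 1.7
q [-0.87 -0.71  2.04  0.59  1.63 -1.24] F [-0.4 -0.1  0.2] w 0.0018695159397363072
```

Request:
move_arm(rows=[{"tx": 0.007,"ty": 0.007,"tz": 0.01,"ax": 0.1,"ay": -0.3,"az": 0.9,"jaw": 255},{"tx": 0.007,"ty": 0.007,"tz": 0.02,"ax": 0.1,"ay": -0.3,"az": 0.9,"jaw": 255},{"tx": 0.006,"ty": 0.007,"tz": 0.02,"ax": 0,"ay": 0,"az": 0,"jaw": 255},{"tx": 0,"ty": 0,"tz": 0.02,"ax": 0,"ay": 0,"az": 0,"jaw": 255},{"tx": 0,"ty": 0,"tz": 0.01,"ax": 0,"ay": 0,"az": 0,"jaw": 255},{"tx": 0,"ty": 0,"tz": 0,"ax": 0,"ay": 0,"az": 0,"jaw": 255}])

```text
time: 3.3
tool_pos: [0.4686, -0.0964, 0.3333]
tool_rot: [0.162, 0.527, 0.796, 0.25]
contact_force: [-0.8, -0.6, 0.2]
gripper_width: -0.007
```

```bash
python3 p.py; python3 -c "
from h import *
grab('wrist','w3.png')"
```

```text
t 3.3 pos [ 0.4686 -0.0964  0.3333] shift now-frame [0.0011 0.0011 0.0236] shift in target frame [0.0009 0.001  0.0236] rv [-0.32  0.49 -1.35] 1.5
q [-0.67 -0.67  2.1   0.53  1.42 -1.07] F [-0.8 -0.6  0.2] w -0.006614867922262705
```

View pics/w3.png

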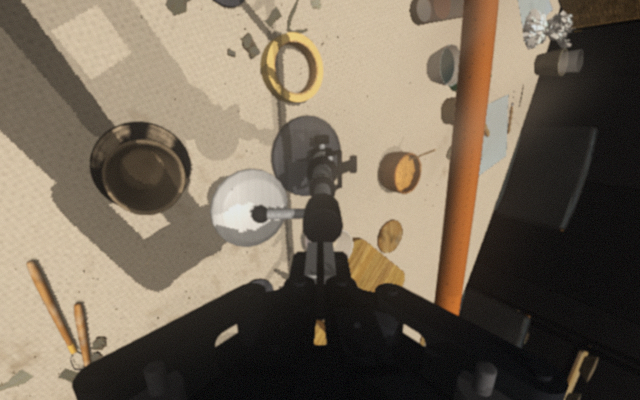

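Request:
move_arm(rows=[{"tx": 0.001,"ty": 0.001,"tz": 0.015,"ax": -0.1,"ay": 0.2,"az": -0.6,"jaw": 255},{"tx": 0,"ty": 0,"tz": 0.015,"ax": -0.1,"ay": 0.2,"az": -0.6,"jaw": 255},{"tx": 0,"ty": 0,"tz": 0.01,"ax": 0,"ay": 0,"az": 0,"jaw": 255},{"tx": 0,"ty": 0,"tz": 0.01,"ax": 0,"ay": 0,"az": 0,"jaw": 255},{"tx": 0,"ty": 0,"tz": 0.01,"ax": 0,"ay": 0,"az": 0,"jaw": 255}])

```text
time: 3.85
tool_pos: [0.5017, -0.0841, 0.2909]
tool_rot: [0.167, 0.519, 0.8, 0.251]
contact_force: [-4.5, 0.2, 2.3]
gripper_width: 0.002
```

```bash
cat > p.py <<'E'
from h import *
import sys
xl,yl,t,n=frame(); R=np.c_[yl,n,-t]; s=manip.state()
print('s along', (s['tool_pos']-FOOT)@t, 'Ft',s['contact_force']@t); plan(FOOT+float(sys.argv[1])*t,R)
E
python3 p.py .249
```

```text
s along 0.29161058388232086 Ft 4.235700474852869
t 3.85 pos [ 0.5017 -0.0841  0.2909] shift now-frame [ 0.0039 -0.0036  0.0426] shift in target frame [ 0.0034 -0.0035  0.0426] rv [ 0.08  0.66 -0.17] 0.7
q [-0.59 -0.59  2.12  0.53  1.28 -1.08] F [-4.5  0.2  2.3] w 0.0017999199912433854
```

Request:
move_arm(rows=[{"tx": 0.001,"ty": -0.001,"tz": 0.01,"ax": 0,"ay": 0.2,"az": 0,"jaw": 255},{"tx": 0.001,"ty": -0.001,"tz": 0.01,"ax": 0,"ay": 0.2,"az": 0,"jaw": 255},{"tx": 0.001,"ty": -0.001,"tz": 0.01,"ax": 0,"ay": 0.2,"az": 0,"jaw": 255},{"tx": 0,"ty": 0,"tz": 0.006,"ax": 0,"ay": 0,"az": 0,"jaw": 255}])

```text
time: 4.25
tool_pos: [0.5206, -0.0753, 0.261]
tool_rot: [0.168, 0.518, 0.8, 0.253]
contact_force: [-3.5, -1.3, 3.1]
gripper_width: 0.003
```

```bash
python3 p.py .249
```

```text
s along 0.255179399185131 Ft 4.652376515910364
t 4.25 pos [ 0.5206 -0.0753  0.261 ] shift now-frame [ 0.0032 -0.0034  0.0061] shift in target frame [ 0.0032 -0.0034  0.0062] rv [ 0.38  0.47 -0.12] 0.6
q [-0.55 -0.53  2.14  0.53  1.2  -1.08] F [-3.5 -1.3  3.1] w 0.0030263303116182245
```

Request:
move_arm(rows=[{"tx": 0,"ty": 0,"tz": 0.004,"ax": 0,"ay": 0,"az": 0,"jaw": 255},{"tx": 0,"ty": 0,"tz": 0.003,"ax": 0,"ay": 0,"az": 0,"jaw": 255}])

```text
time: 4.45
tool_pos: [0.5247, -0.0734, 0.2547]
tool_rot: [0.167, 0.518, 0.8, 0.253]
contact_force: [-16.1, -4.7, 16.0]
gripper_width: -0.001
```

```bash
python3 p.py .249
```

```text
s along 0.24748698551347542 Ft 22.641477947796343
t 4.45 pos [ 0.5247 -0.0734  0.2547] shift now-frame [ 0.0032 -0.0035 -0.0016] shift in target frame [ 0.0032 -0.0035 -0.0015] rv [ 0.34  0.44 -0.1 ] 0.6
q [-0.54 -0.51  2.14  0.53  1.18 -1.08] F [-16.1  -4.7  16. ] w -0.0005772385481633877
```

Request:
move_arm(rows=[{"tx": 0,"ty": 0,"tz": 0.002,"ax": 0,"ay": 0,"az": 0,"jaw": 255},{"tx": 0,"ty": 0,"tz": 0.002,"ax": 0,"ay": 0,"az": 0,"jaw": 255},{"tx": 0,"ty": 0,"tz": 0.001,"ax": 0,"ay": 0,"az": 0,"jaw": 255}])

```text
time: 4.75
tool_pos: [0.5249, -0.0734, 0.2545]
tool_rot: [0.165, 0.516, 0.803, 0.25]
contact_force: [-8.2, -2.7, 5.5]
gripper_width: -0.002
```

```bash
python3 p.py .249;  python3 -c "
from h import *
grab('scene','s4.png')
cv2.imwrite('pics/z4.png',cv2.resize(cv2.imread('pics/s4.png')[100:300,200:460],(780,600),interpolation=cv2.INTER_CUBIC))"
```

```text
s along 0.2471790191694217 Ft 9.402497746427315
t 4.75 pos [ 0.5249 -0.0734  0.2545] shift now-frame [ 0.0032 -0.0035 -0.0018] shift in target frame [ 0.0032 -0.0035 -0.0018] rv [-0.18  0.36  0.28] 0.5
q [-0.53 -0.51  2.13  0.52  1.19 -1.08] F [-8.2 -2.7  5.5] w -0.0018468960599692613
```

View pics/z4.png

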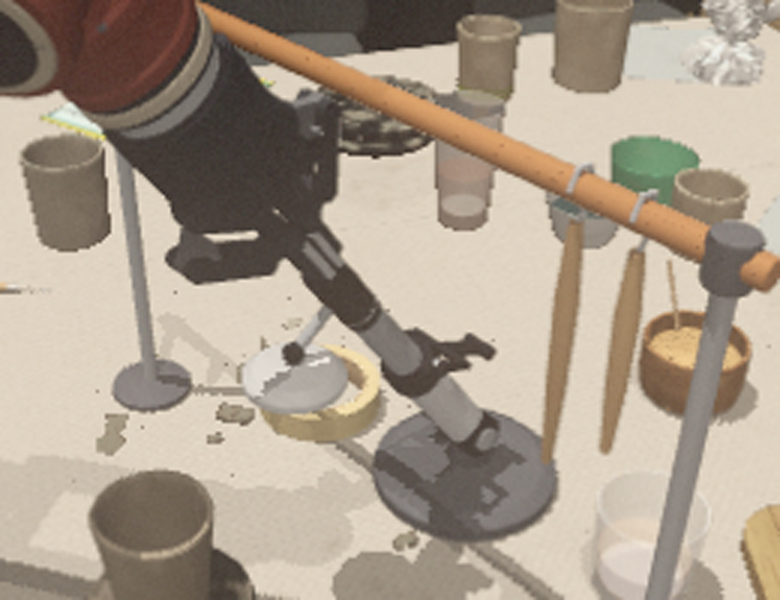

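```bash
cat > kin.py <<'E'
from h import *
from scipy.optimize import least_squares
D=[([-1.36402533,.0532544,1.614003,0,1.47596,-.11895],[.1999249,-.59164713,.23030029]),
([-.51,-.43,1.77,.01,1.81,.75],[.4193,-.1438,.3935]),([-.87,-.71,2.04,.6,1.63,-1.25],[.4187,-.1402,.3897]),
([-.67,-.67,2.1,.53,1.42,-1.07],[.4686,-.0964,.3333]),([-.59,-.59,2.12,.53,1.28,-1.08],[.5017,-.0841,.2909]),([-.54,-.51,2.14,.53,1.18,-1.08],[.5247,-.0734,.2547]),([-.55,-.53,2.14,.53,1.2,-1.08],[.5206,-.0753,.261])]
def fk(p,q,allp=False):
    r0,b,h,L2,e,L3,d6,sg=p
    Rz=lambda a:Ro.from_rotvec([0,0,a]);Ry=lambda a:Ro.from_rotvec([0,a,0])
    A=Rz(q[0]);s=A.apply([r0,b,h]);B=A*Ry(q[1]);el=s+B.apply([0,0,L2]);C=B*Ry(q[2]);w=el+C.apply([e,0,L3]);E=C*Rz(sg*q[3])*Ry(q[4]);tc=w+E.apply([0,0,d6])
    return (s,el,w,tc,E.as_matrix()[:,2]) if allp else tc
def fit():
    best=None
    for sg in (1,-1):
        r=least_squares(lambda p:np.concatenate([fk([*p,sg],q)-x for q,x in D]),[0,.07,.35,.4,0,.4,.3])
        if best is None or r.cost<best[0]: best=(r.cost,[*r.x,sg],r.fun)
    return best
if __name__=='__main__':
    c,p,f=fit(); print(c,np.round(p,3),np.abs(f).max())
    s=manip.state(); D.append((s['joint_pos'],s['tool_pos']))
    for v in fk(p,s['joint_pos'],True): print(v.round(3))
    q=s['tool_rot'];print(Ro.from_quat([q[1],q[2],q[3],q[0]]).as_matrix().round(3), s['tool_pos'])
E
python3 kin.py
```

```text
3.207757243721164e-05 [0.001 0.075 0.241 0.426 0.098 0.609 0.278 1.   ] 0.004483964739132873
[0.039 0.064 0.241]
[-0.14   0.17   0.612]
[ 0.379 -0.137  0.484]
[ 0.525 -0.073  0.256]
[ 0.523  0.23  -0.821]
[[-0.414  0.745  0.523]
 [ 0.91   0.344  0.23 ]
 [-0.008  0.571 -0.821]] [ 0.52491903 -0.07338205  0.25448533]
```

Request:
move_arm(rows=[{"tx": 0,"ty": 0,"tz": -0.02,"ax": 0,"ay": 0,"az": 0,"jaw": 255},{"tx": 0,"ty": 0,"tz": -0.035,"ax": 0,"ay": 0,"az": 0,"jaw": 255},{"tx": 0,"ty": 0,"tz": -0.035,"ax": 0,"ay": 0,"az": 0,"jaw": 255},{"tx": 0,"ty": 0,"tz": -0.035,"ax": 0,"ay": 0,"az": 0,"jaw": 255},{"tx": 0,"ty": 0,"tz": -0.035,"ax": 0,"ay": 0,"az": 0,"jaw": 255},{"tx": 0,"ty": 0,"tz": -0.02,"ax": 0,"ay": 0,"az": 0,"jaw": 255}])

```text
time: 5.4
tool_pos: [0.4262, -0.1127, 0.397]
tool_rot: [0.155, 0.516, 0.805, 0.25]
contact_force: [0.2, 0.1, -0.1]
gripper_width: 0.002
```

```bash
cat > pl.py <<'E'
from h import *
import sys
tilt=np.radians(float(sys.argv[1])); off=[float(v) for v in sys.argv[2:5]]  # off: x_l, y_l, z of TCP rel. lamp
xl,yl,t,n=frame(); Z=np.array([0,0,1.])
zt=-np.sin(tilt)*xl-np.cos(tilt)*Z; xt=np.cos(tilt)*xl-np.sin(tilt)*Z; R=np.c_[xt,np.cross(zt,xt),zt]
p=FOOT*[1,1,0]+off[0]*xl+off[1]*yl+off[2]*Z
s=manip.state(); d=s['tool_pos']-FOOT*[1,1,0]; print('now lamp xyz',np.round([d@xl,d@yl,d[2]],4)); plan(p,R)
E
python3 pl.py 20 -.2 0 .46
```

```text
now lamp xyz [-0.245   0.0018  0.397 ]
t 5.4 pos [ 0.4262 -0.1127  0.397 ] shift now-frame [-0.0015  0.0726 -0.0269] shift in target frame [ 0.0207  0.0018 -0.0746] rv [ 41.85 -42.74  82.96] 102.3
q [-0.79 -0.73  2.03  0.56  1.62 -1.13] F [ 0.2  0.1 -0.1] w 0.0020339579519462374
```

Request:
move_arm(rows=[{"tx": 0,"ty": 0.02,"tz": -0.03,"ax": 0,"ay": 0,"az": 0,"jaw": 0},{"tx": 0,"ty": 0.025,"tz": -0.035,"ax": 0,"ay": 0,"az": 0,"jaw": 0},{"tx": 0,"ty": 0,"tz": 0,"ax": 3.4,"ay": -3.4,"az": 6.7,"jaw": 0},{"tx": 0,"ty": 0,"tz": 0,"ax": 3.4,"ay": -3.4,"az": 6.7,"jaw": 0},{"tx": 0,"ty": 0,"tz": 0,"ax": 3.4,"ay": -3.4,"az": 6.7,"jaw": 0},{"tx": 0,"ty": 0,"tz": 0,"ax": 3.4,"ay": -3.4,"az": 6.7,"jaw": 0},{"tx": 0,"ty": 0,"tz": 0,"ax": 3.4,"ay": -3.4,"az": 6.7,"jaw": 0},{"tx": 0,"ty": 0,"tz": 0,"ax": 3.4,"ay": -3.4,"az": 6.7,"jaw": 0},{"tx": 0,"ty": 0,"tz": 0,"ax": 3.4,"ay": -3.4,"az": 6.7,"jaw": 0},{"tx": 0,"ty": 0,"tz": 0,"ax": 3.4,"ay": -3.4,"az": 6.7,"jaw": 0},{"tx": 0,"ty": 0,"tz": 0,"ax": 3.4,"ay": -3.4,"az": 6.7,"jaw": 0},{"tx": 0,"ty": 0,"tz": 0,"ax": 3.4,"ay": -3.4,"az": 6.7,"jaw": 0}])

```text
time: 6.6
tool_pos: [0.4244, -0.1119, 0.4735]
tool_rot: [0.054, 0.936, 0.331, -0.104]
contact_force: [-0.0, 0.2, -1.1]
gripper_width: 0.999
```

```bash
python3 pl.py 20 .006 0 .44
```

```text
now lamp xyz [-0.2463  0.0033  0.4735]
t 6.6 pos [ 0.4244 -0.1119  0.4735] shift now-frame [ 0.245   0.066  -0.0213] shift in target frame [ 0.2486  0.0033 -0.0548] rv [ 6.   -6.9  13.53] 16.3
q [-0.29 -0.34  1.58 -0.23  1.99  0.51] F [-0.   0.2 -1.1] w 0.9985086846311741
```

Request:
move_arm(rows=[{"tx": 0,"ty": 0,"tz": 0,"ax": 3.1,"ay": -3.5,"az": 7,"jaw": 0},{"tx": 0,"ty": 0,"tz": 0,"ax": 3,"ay": -3.4,"az": 6.6,"jaw": 0},{"tx": 0.04,"ty": 0,"tz": -0.01,"ax": 0,"ay": 0,"az": 0,"jaw": 0},{"tx": 0.04,"ty": 0,"tz": -0.01,"ax": 0,"ay": 0,"az": 0,"jaw": 0},{"tx": 0.04,"ty": 0,"tz": -0.01,"ax": 0,"ay": 0,"az": 0,"jaw": 0},{"tx": 0.04,"ty": 0,"tz": -0.01,"ax": 0,"ay": 0,"az": 0,"jaw": 0},{"tx": 0.04,"ty": 0,"tz": -0.01,"ax": 0,"ay": 0,"az": 0,"jaw": 0},{"tx": 0.04,"ty": 0,"tz": 0,"ax": 0,"ay": 0,"az": 0,"jaw": 0}])

```text
time: 7.4
tool_pos: [0.653, -0.009, 0.4272]
tool_rot: [0.033, 0.962, 0.203, -0.178]
contact_force: [0.5, 0.3, 1.5]
gripper_width: 1.0
```

```bash
python3 pl.py 20 .006 0 .36; python3 -c "
from h import *
grab('wrist','w5.png')
im=cv2.imread('pics/w5.png');cv2.imwrite('pics/w5b.png',cv2.convertScaleAbs(im,alpha=1.5,beta=20))"
```

```text
now lamp xyz [0.0044 0.0024 0.4272]
t 7.4 pos [ 0.653  -0.009   0.4272] shift now-frame [0.0255 0.003  0.0622] shift in target frame [0.0245 0.0024 0.0626] rv [-0.74  0.9  -0.51] 1.3
q [-0.06  0.3   1.04 -0.18  2.12  1.02] F [0.5 0.3 1.5] w 0.9995247599676836
```

View pics/w5b.png

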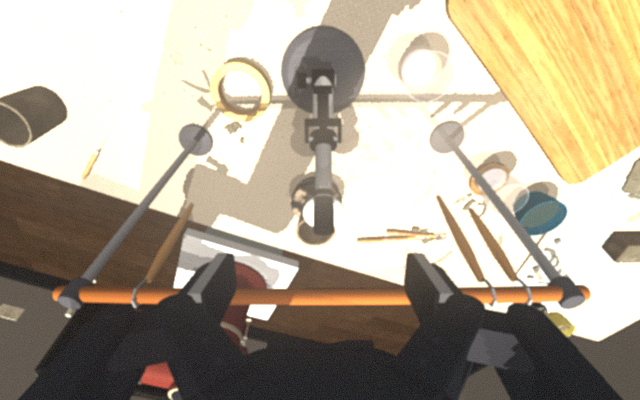

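```bash
python3 - <<'E'
from h import *
W=dict(np.load('pics/w5.npz'));xl,yl,t,n=frame()
P=FOOT+.056*t+.0465*n; print(P,proj(W,[P,P+.013*yl,P-.013*yl,FOOT-[0,0,.028],FOOT+.249*t]).round(1))
cv2.imwrite('pics/z5.png',cv2.resize(cv2.imread('pics/w5b.png')[20:170,250:400],(600,600),interpolation=cv2.INTER_CUBIC))
E
```

```text
[ 0.65543571 -0.01053071  0.12254382] [[322.8  89.3]
 [313.4  89.4]
 [332.2  89.2]
 [322.8  75.5]
 [323.5 233.8]]
```

View pics/z5.png

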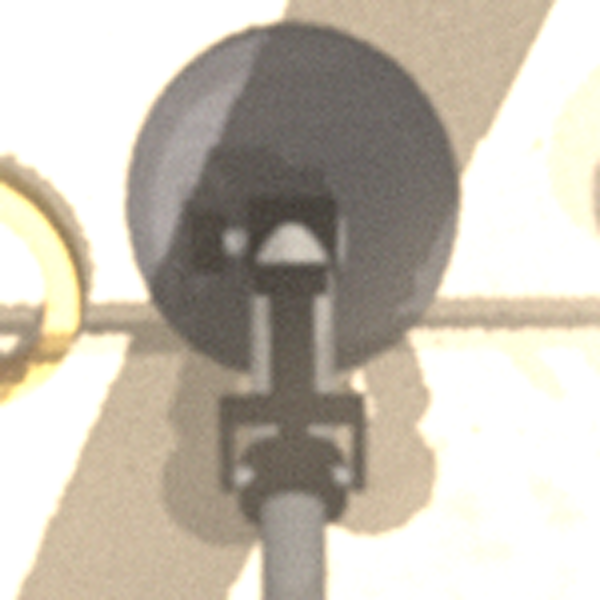

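```bash
python3 pl.py 20 .0676 0 .291
```

```text
now lamp xyz [0.0082 0.003  0.4187]
t 7.45 pos [ 0.6562 -0.0069  0.4187] shift now-frame [0.1017 0.0043 0.0974] shift in target frame [0.0995 0.003  0.0997] rv [-0.98  1.26 -0.23] 1.6
q [-0.06  0.31  1.05 -0.18  2.12  1.03] F [-2.2  0.6 -5.5] w 0.9983628138164019
```

Request:
move_arm(rows=[{"tx": 0.03,"ty": 0.001,"tz": 0.01,"ax": -0.5,"ay": 0.6,"az": 0,"jaw": 0},{"tx": 0.03,"ty": 0.001,"tz": 0.02,"ax": -0.5,"ay": 0.6,"az": 0,"jaw": 0},{"tx": 0.025,"ty": 0.001,"tz": 0.025,"ax": 0,"ay": 0,"az": 0,"jaw": 0},{"tx": 0.015,"ty": 0,"tz": 0.03,"ax": 0,"ay": 0,"az": 0,"jaw": 0},{"tx": 0,"ty": 0,"tz": 0.01,"ax": 0,"ay": 0,"az": 0,"jaw": 0},{"tx": 0,"ty": 0,"tz": 0,"ax": 0,"ay": 0,"az": 0,"jaw": 0}])

```text
time: 8.05
tool_pos: [0.7145, 0.0198, 0.277]
tool_rot: [0.035, 0.961, 0.209, -0.178]
contact_force: [-0.2, -1.2, 1.2]
gripper_width: 0.998
```

```bash
python3 pl.py 20 .033 0 .197; python3 -c "
from h import *
grab('scene','s6.png')
grab('wrist','w6.png')"
```

```text
now lamp xyz [0.0723 0.0032 0.277 ]
t 8.05 pos [0.7145 0.0198 0.277 ] shift now-frame [-0.0081  0.0038  0.0887] shift in target frame [-0.0095  0.0032  0.0886] rv [-0.36  0.93  0.2 ] 1.0
q [-0.02  0.47  1.08 -0.16  1.93  1.09] F [-0.2 -1.2  1.2] w 0.9976724174002694
```

View pics/s6.png

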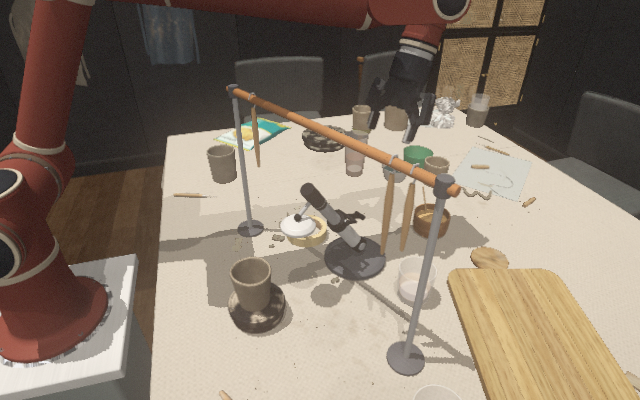

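Request:
move_arm(rows=[{"tx": -0.002,"ty": 0.001,"tz": 0.02,"ax": -0.2,"ay": 0.4,"az": 0,"jaw": 0},{"tx": -0.002,"ty": 0.001,"tz": 0.025,"ax": -0.2,"ay": 0.4,"az": 0,"jaw": 0},{"tx": -0.003,"ty": 0.001,"tz": 0.025,"ax": 0,"ay": 0,"az": 0,"jaw": 0},{"tx": -0.002,"ty": 0,"tz": 0.015,"ax": 0,"ay": 0,"az": 0,"jaw": 0},{"tx": 0,"ty": 0,"tz": 0,"ax": 0,"ay": 0,"az": 0,"jaw": 0}])

```text
time: 8.65
tool_pos: [0.686, -0.0003, 0.2164]
tool_rot: [0.04, 0.964, 0.209, -0.157]
contact_force: [-0.8, -0.0, 0.3]
gripper_width: 1.002
```

```bash
python3 pl.py 20 -.001 0 .103; python3 -c "
from h import *
grab('scene','s7.png')
f=grab('wrist','w7.png')
xl,yl,t,n=frame();P=FOOT+.056*t+.0465*n; print(proj(f,[P,P+.013*yl,P-.013*yl]).round(1))
im=cv2.imread('pics/w7.png');cv2.imwrite('pics/w7b.png',cv2.convertScaleAbs(im,alpha=1.7,beta=30))"
```

```text
now lamp xyz [ 0.038  -0.0033  0.2164]
t 8.65 pos [ 6.860e-01 -3.000e-04  2.164e-01] shift now-frame [-0.0006 -0.0048  0.1198] shift in target frame [ 0.0021 -0.0033  0.1199] rv [ 0.7  -1.3  -0.11] 1.5
q [-0.04  0.4   1.26 -0.16  1.77  1.09] F [-0.8 -0.   0.3] w 1.0019756540984586
[[313.1 204.7]
 [298.2 204.7]
 [327.9 204.6]]
```

View pics/s7.png

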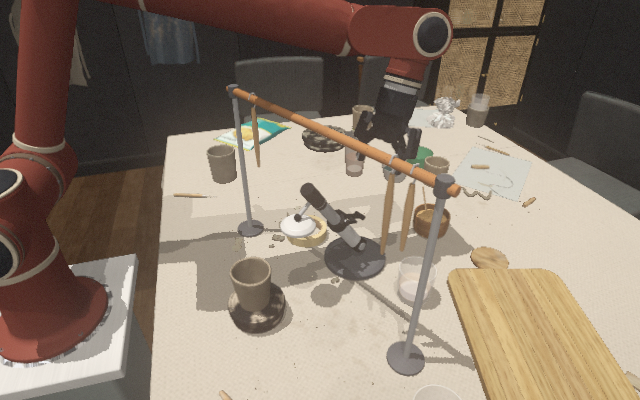

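View pics/w7b.png

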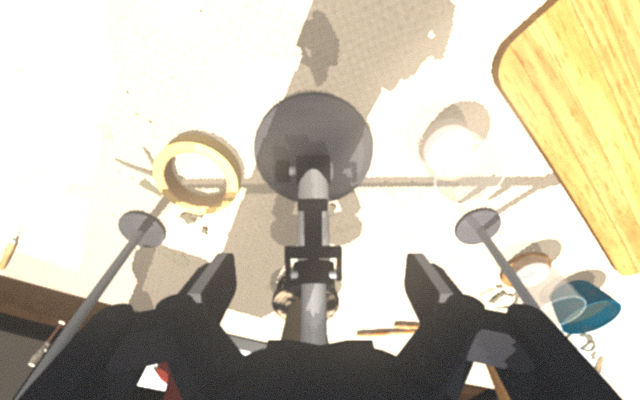

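Request:
move_arm(rows=[{"tx": 0,"ty": -0.002,"tz": 0.025,"ax": 0.2,"ay": -0.4,"az": 0,"jaw": 0},{"tx": 0,"ty": -0.002,"tz": 0.025,"ax": 0.2,"ay": -0.4,"az": 0,"jaw": 0},{"tx": 0,"ty": 0,"tz": 0.025,"ax": 0,"ay": 0,"az": 0,"jaw": 0},{"tx": 0,"ty": 0,"tz": 0.01,"ax": 0,"ay": 0,"az": 0,"jaw": 0},{"tx": 0,"ty": 0,"tz": 0,"ax": 0,"ay": 0,"az": 0,"jaw": 0}])

```text
time: 9.25
tool_pos: [0.6685, -0.0082, 0.1475]
tool_rot: [0.042, 0.965, 0.208, -0.154]
contact_force: [0.0, -0.6, -0.5]
gripper_width: 1.003
```

```bash
python3 pl.py 20 -.001 0 .103
```

```text
now lamp xyz [ 0.0189 -0.0032  0.1475]
t 9.25 pos [ 0.6685 -0.0082  0.1475] shift now-frame [-0.0049 -0.004   0.0485] shift in target frame [-0.0034 -0.0032  0.0486] rv [ 0.89 -1.69 -0.24] 1.9
q [-0.06  0.4   1.38 -0.16  1.64  1.1 ] F [ 0.  -0.6 -0.5] w 1.0029694794495667
```

Request:
move_arm(rows=[{"tx": -0.001,"ty": -0.002,"tz": 0.02,"ax": 0.3,"ay": -0.5,"az": 0,"jaw": 0},{"tx": -0.002,"ty": -0.002,"tz": 0.02,"ax": 0.3,"ay": -0.5,"az": 0,"jaw": 0},{"tx": 0,"ty": 0,"tz": 0.01,"ax": 0,"ay": 0,"az": 0,"jaw": 0},{"tx": 0,"ty": 0,"tz": 0.005,"ax": 0,"ay": 0,"az": 0,"jaw": 0}])

```text
time: 9.65
tool_pos: [0.6505, -0.0136, 0.0972]
tool_rot: [0.039, 0.964, 0.207, -0.16]
contact_force: [-0.2, -0.8, 0.6]
gripper_width: 1.0
```

```bash
python3 pl.py 20 -.001 0 .103; python3 -c "
from h import *
grab('scene','s8.png')
f=grab('wrist','w8.png')
xl,yl,t,n=frame();P=FOOT+.056*t+.0465*n; print(proj(f,[P,P+.013*yl,P-.013*yl]).round(1))
im=cv2.imread('pics/w8.png');cv2.imwrite('pics/w8b.png',cv2.convertScaleAbs(im,alpha=1.7,beta=30))"
```

```text
now lamp xyz [ 0.0002 -0.0008  0.0972]
t 9.65 pos [ 0.6505 -0.0136  0.0972] shift now-frame [-0.003  -0.0007 -0.0051] shift in target frame [-0.0031 -0.0008 -0.0051] rv [ 0.45 -1.01 -0.27] 1.1
q [-0.07  0.42  1.45 -0.16  1.57  1.11] F [-0.2 -0.8  0.6] w 0.9998993854701739
[[317.  289.1]
 [288.6 289.3]
 [345.4 288.9]]
```

View pics/s8.png

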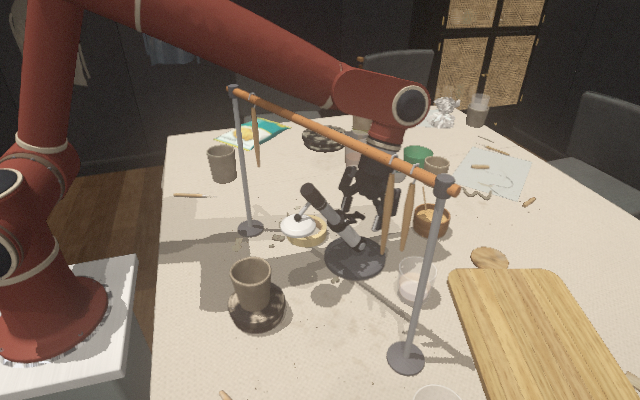

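View pics/w8b.png

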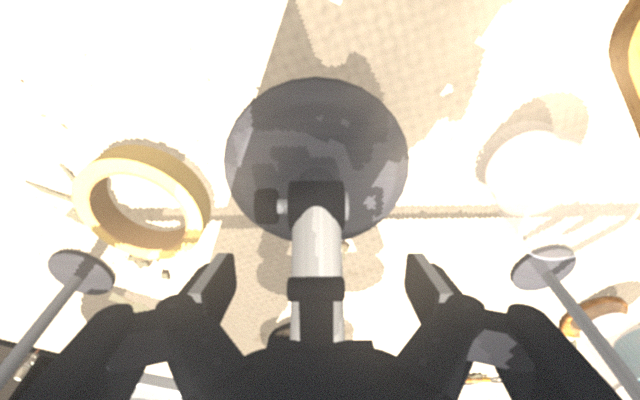

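Request:
move_arm(rows=[{"tx": -0.002,"ty": -0.001,"tz": -0.003,"ax": 0,"ay": 0,"az": 0,"jaw": 120},{"tx": 0,"ty": 0,"tz": 0,"ax": 0,"ay": 0,"az": 0,"jaw": 180},{"tx": 0,"ty": 0,"tz": 0,"ax": 0,"ay": 0,"az": 0,"jaw": 255},{"tx": 0,"ty": 0,"tz": 0,"ax": 0,"ay": 0,"az": 0,"jaw": 255},{"tx": 0,"ty": 0,"tz": 0,"ax": 0,"ay": 0,"az": 0,"jaw": 255},{"tx": 0,"ty": 0,"tz": 0,"ax": 0,"ay": 0,"az": 0,"jaw": 255},{"tx": 0,"ty": 0,"tz": 0,"ax": 0,"ay": 0,"az": 0,"jaw": 255}])

```text
time: 10.45
tool_pos: [0.6503, -0.0115, 0.1036]
tool_rot: [0.038, 0.964, 0.208, -0.159]
contact_force: [-1.1, 0.1, -0.4]
gripper_width: 0.283
```

```bash
python3 pl.py 20 -.001 0 .103
```

```text
now lamp xyz [0.0008 0.0013 0.1036]
t 10.45 pos [ 0.6503 -0.0115  0.1036] shift now-frame [-0.0015  0.0013  0.0012] shift in target frame [-0.0015  0.0013  0.0012] rv [ 0.42 -1.18 -0.18] 1.3
q [-0.06  0.41  1.44 -0.16  1.58  1.1 ] F [-1.1  0.1 -0.4] w 0.28267846780569394
```

Request:
move_arm(rows=[{"tx": 0,"ty": 0,"tz": -0.013,"ax": 0,"ay": 0,"az": 0,"jaw": 255},{"tx": -0.003,"ty": 0,"tz": -0.012,"ax": 0,"ay": 0,"az": 0,"jaw": 255},{"tx": -0.005,"ty": 0,"tz": -0.012,"ax": 0,"ay": 0,"az": 0,"jaw": 255},{"tx": 0,"ty": 0,"tz": 0,"ax": 0,"ay": 0,"az": 0,"jaw": 255}])

```text
time: 10.85
tool_pos: [0.6528, -0.0103, 0.1391]
tool_rot: [0.038, 0.964, 0.208, -0.161]
contact_force: [-2.7, -0.3, -1.9]
gripper_width: 0.281
```

```bash
cat > arc.py <<'E'
from h import *
import sys
xl,yl,t,n=frame(); s=manip.state(); q=s['tool_rot']; R=Ro.from_quat([q[1],q[2],q[3],q[0]]).as_matrix()
g=s['tool_pos']-.0215*R[:,2]-FOOT-.112*t-.0105*n
x,z=g@xl,g[2]; print('t',s['time'],'rel hinge',x.round(4),z.round(4),'y',(g@yl).round(4),'r',np.hypot(x,z).round(4),'lever',(np.arctan2(z,x)+.3876).round(3),'F',s['contact_force'].round(1),'w',s['gripper_width'])
for a in map(float,sys.argv[1:]):
    ph=a-.3876; d=.0666*(np.cos(ph)*xl+np.sin(ph)*np.array([0,0,1]))-g; print(a,(R.T@d).round(4))
E
python3 arc.py .7 .9 1.1 1.2
```

```text
t 10.85 rel hinge 0.0663 0.0117 y 0.0014 r 0.0673 lever 0.562 F [-2.7 -0.3 -1.9] w 0.281233334522212
0.7 [-0.0056  0.0015 -0.0074]
0.9 [-0.0147  0.0016 -0.0171]
1.1 [-0.0254  0.0016 -0.0249]
1.2 [-0.0314  0.0017 -0.028 ]
```

Request:
move_arm(rows=[{"tx": -0.008,"ty": 0,"tz": -0.011,"ax": 0,"ay": 0,"az": 0,"jaw": 255},{"tx": -0.009,"ty": 0,"tz": -0.009,"ax": 0,"ay": 0,"az": 0,"jaw": 255},{"tx": -0.011,"ty": 0,"tz": -0.007,"ax": 0,"ay": 0,"az": 0,"jaw": 255},{"tx": -0.005,"ty": 0,"tz": -0.002,"ax": 0,"ay": 0,"az": 0,"jaw": 255},{"tx": 0,"ty": 0,"tz": 0,"ax": 0,"ay": 0,"az": 0,"jaw": 255}])

```text
time: 11.35
tool_pos: [0.6328, -0.0192, 0.1793]
tool_rot: [0.038, 0.965, 0.208, -0.158]
contact_force: [1.6, -1.5, -8.9]
gripper_width: 0.276
```

```bash
python3 arc.py 1.1 1.2
```

```text
t 11.35 rel hinge 0.0444 0.0519 y 0.0016 r 0.0682 lever 1.251 F [ 1.6 -1.5 -8.9] w 0.27572963593272015
1.1 [0.0084 0.0016 0.006 ]
1.2 [0.0025 0.0016 0.0029]
```

Request:
move_arm(rows=[{"tx": 0,"ty": 0,"tz": 0,"ax": 0,"ay": 0,"az": 0,"jaw": 0},{"tx": 0,"ty": 0,"tz": 0,"ax": 0,"ay": 0,"az": 0,"jaw": 0},{"tx": 0,"ty": 0,"tz": 0,"ax": 0,"ay": 0,"az": 0,"jaw": 0},{"tx": 0,"ty": 0,"tz": 0,"ax": 0,"ay": 0,"az": 0,"jaw": 0},{"tx": 0,"ty": 0,"tz": 0,"ax": 0,"ay": 0,"az": 0,"jaw": 0},{"tx": 0,"ty": 0,"tz": -0.02,"ax": 0,"ay": 0,"az": 0,"jaw": 0},{"tx": 0,"ty": 0,"tz": -0.03,"ax": 0,"ay": 0,"az": 0,"jaw": 0},{"tx": 0,"ty": 0,"tz": -0.04,"ax": 0,"ay": 0,"az": 0,"jaw": 0},{"tx": 0,"ty": 0,"tz": -0.04,"ax": 0,"ay": 0,"az": 0,"jaw": 0}])

```text
time: 12.25
tool_pos: [0.6682, -0.0013, 0.3038]
tool_rot: [0.037, 0.964, 0.207, -0.165]
contact_force: [0.5, -0.6, 0.6]
gripper_width: 1.002
```

```bash
python3 pl.py 20 0 0 .44;python3 -c "
from h import *
grab('scene','s9.png')
cv2.imwrite('pics/z9.png',cv2.resize(cv2.imread('pics/s9.png')[100:300,200:460],(780,600),interpolation=cv2.INTER_CUBIC))"
```

```text
now lamp xyz [0.0214 0.0032 0.3038]
t 12.25 pos [ 0.6682 -0.0013  0.3038] shift now-frame [-0.0656  0.0037 -0.1213] shift in target frame [-0.0667  0.0032 -0.1207] rv [ 0.15 -0.51 -0.21] 0.6
q [-0.05  0.33  1.21 -0.16  1.91  1.07] F [ 0.5 -0.6  0.6] w 1.0015179782264962
```

View pics/z9.png

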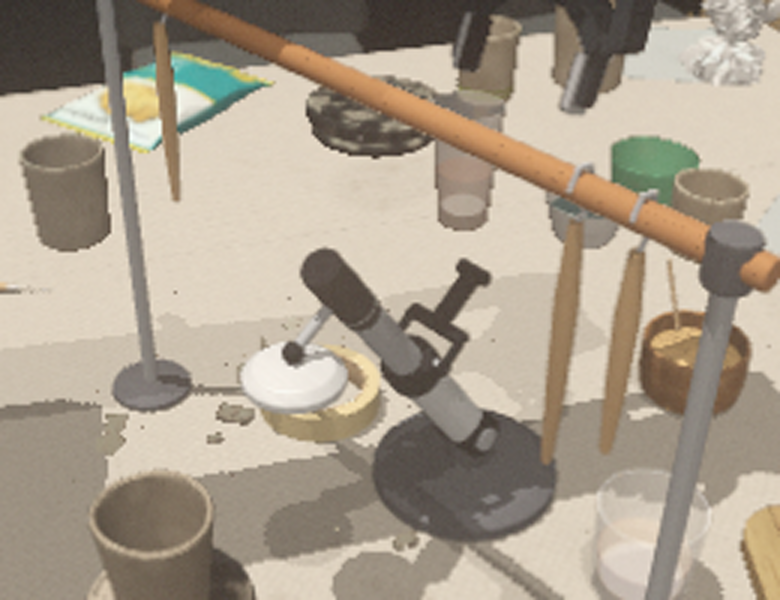

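Request:
move_arm(rows=[{"tx": -0.014,"ty": 0,"tz": -0.04,"ax": 0,"ay": 0,"az": 0,"jaw": 255},{"tx": -0.014,"ty": 0,"tz": -0.04,"ax": 0,"ay": 0,"az": 0,"jaw": 255},{"tx": -0.014,"ty": 0,"tz": -0.04,"ax": 0,"ay": 0,"az": 0,"jaw": 255},{"tx": -0.014,"ty": 0,"tz": -0.04,"ax": 0,"ay": 0,"az": 0,"jaw": 255},{"tx": -0.038,"ty": 0,"tz": 0.01,"ax": 0,"ay": 0,"az": 0,"jaw": 255},{"tx": -0.038,"ty": 0,"tz": 0.01,"ax": 0,"ay": 0,"az": 0,"jaw": 255},{"tx": -0.038,"ty": 0,"tz": 0.01,"ax": 0,"ay": 0,"az": 0,"jaw": 255},{"tx": -0.038,"ty": 0,"tz": 0.01,"ax": 0,"ay": 0,"az": 0,"jaw": 255},{"tx": -0.038,"ty": 0,"tz": 0.01,"ax": 0,"ay": 0,"az": 0,"jaw": 255},{"tx": -0.038,"ty": 0,"tz": 0.01,"ax": 0,"ay": 0,"az": 0,"jaw": 255},{"tx": -0.038,"ty": 0,"tz": 0.01,"ax": 0,"ay": 0,"az": 0,"jaw": 255}])

```text
time: 13.4
tool_pos: [0.4168, -0.1147, 0.5064]
tool_rot: [0.041, 0.964, 0.21, -0.158]
contact_force: [-0.4, -1.1, 0.1]
gripper_width: -0.005
```

```bash
python3 pl.py 20 -.245 0 .46; python3 p.py .36
```

```text
now lamp xyz [-0.2544  0.0038  0.5064]
t 13.4 pos [ 0.4168 -0.1147  0.5064] shift now-frame [0.0238 0.0033 0.0409] shift in target frame [0.0247 0.0038 0.0404] rv [ 0.74 -1.24 -0.04] 1.4
q [-0.3  -0.26  1.48 -0.27  2.15  0.72] F [-0.4 -1.1  0.1] w -0.004968123513129697
s along 0.5197737451612626 Ft 0.55734087654409
t 13.4 pos [ 0.4168 -0.1147  0.5064] shift now-frame [0.0973 0.002  0.1375] shift in target frame [-0.0038 -0.0533  0.1598] rv [-41.35  42.45 -82.42] 101.5
q [-0.3  -0.26  1.48 -0.27  2.15  0.72] F [-0.4 -1.1  0.1] w -0.004968123513129697
```

Request:
move_arm(rows=[{"tx": 0,"ty": 0,"tz": 0,"ax": -3.4,"ay": 3.5,"az": -6.8,"jaw": 255},{"tx": 0,"ty": 0,"tz": 0,"ax": -3.4,"ay": 3.5,"az": -6.8,"jaw": 255},{"tx": 0,"ty": 0,"tz": 0,"ax": -3.4,"ay": 3.5,"az": -6.8,"jaw": 255},{"tx": 0,"ty": 0,"tz": 0,"ax": -3.4,"ay": 3.5,"az": -6.8,"jaw": 255},{"tx": 0,"ty": 0,"tz": 0,"ax": -3.4,"ay": 3.5,"az": -6.8,"jaw": 255},{"tx": 0,"ty": 0,"tz": 0,"ax": -3.4,"ay": 3.5,"az": -6.8,"jaw": 255},{"tx": 0,"ty": 0,"tz": 0,"ax": -3.4,"ay": 3.5,"az": -6.8,"jaw": 255},{"tx": 0,"ty": 0,"tz": 0,"ax": -3.4,"ay": 3.5,"az": -6.8,"jaw": 255},{"tx": 0,"ty": 0,"tz": 0,"ax": -3.4,"ay": 3.5,"az": -6.8,"jaw": 255},{"tx": 0,"ty": 0,"tz": 0,"ax": -3.4,"ay": 3.5,"az": -6.8,"jaw": 255},{"tx": 0,"ty": 0,"tz": 0,"ax": -3.4,"ay": 3.5,"az": -6.8,"jaw": 255},{"tx": 0,"ty": 0,"tz": 0,"ax": -3.4,"ay": 3.5,"az": -6.8,"jaw": 255}])

```text
time: 14.6
tool_pos: [0.4108, -0.1119, 0.5147]
tool_rot: [0.173, 0.504, 0.807, 0.254]
contact_force: [-0.9, -0.0, -0.7]
gripper_width: 0.001
```

```bash
python3 p.py .36
```

```text
s along 0.5290383096653698 Ft -0.11244460926983733
t 14.6 pos [ 0.4108 -0.1119  0.5147] shift now-frame [-0.0061 -0.0572  0.1683] shift in target frame [-0.0089 -0.0546  0.169 ] rv [0.8  0.38 1.72] 1.9
q [-0.83 -0.72  1.84  0.6   1.77 -1.09] F [-0.9 -0.  -0.7] w 0.0014093292400396463
```

Request:
move_arm(rows=[{"tx": -0.003,"ty": -0.02,"tz": 0.005,"ax": 0.4,"ay": 0.2,"az": 0.8,"jaw": 255},{"tx": -0.003,"ty": -0.02,"tz": 0.01,"ax": 0.4,"ay": 0.2,"az": 0.8,"jaw": 255},{"tx": -0.003,"ty": -0.015,"tz": 0.02,"ax": 0,"ay": 0,"az": 0,"jaw": 255},{"tx": 0,"ty": 0,"tz": 0.035,"ax": 0,"ay": 0,"az": 0,"jaw": 255},{"tx": 0,"ty": 0,"tz": 0.035,"ax": 0,"ay": 0,"az": 0,"jaw": 255},{"tx": 0,"ty": 0,"tz": 0.035,"ax": 0,"ay": 0,"az": 0,"jaw": 255},{"tx": 0,"ty": 0,"tz": 0,"ax": 0,"ay": 0,"az": 0,"jaw": 255}])

```text
time: 15.3
tool_pos: [0.4459, -0.11, 0.363]
tool_rot: [0.165, 0.519, 0.801, 0.25]
contact_force: [-0.3, 0.1, -0.0]
gripper_width: 0.0
```

```bash
python3 p.py .27
```

```text
s along 0.3860113856310848 Ft 0.11710234674578536
t 15.3 pos [ 0.4459 -0.11    0.363 ] shift now-frame [0.0048 0.0059 0.116 ] shift in target frame [0.0039 0.0055 0.116 ] rv [-0.18  0.46 -0.14] 0.5
q [-0.74 -0.71  2.08  0.55  1.51 -1.12] F [-0.3  0.1 -0. ] w 0.00011063439613158382
```

Request:
move_arm(rows=[{"tx": 0.002,"ty": 0.002,"tz": 0.025,"ax": 0,"ay": 0.2,"az": 0,"jaw": 255},{"tx": 0.002,"ty": 0.002,"tz": 0.03,"ax": 0,"ay": 0.2,"az": 0,"jaw": 255},{"tx": 0.001,"ty": 0.001,"tz": 0.03,"ax": 0,"ay": 0,"az": 0,"jaw": 255},{"tx": 0,"ty": 0,"tz": 0.02,"ax": 0,"ay": 0,"az": 0,"jaw": 255},{"tx": 0,"ty": 0,"tz": 0,"ax": 0,"ay": 0,"az": 0,"jaw": 255}])

```text
time: 15.8
tool_pos: [0.5043, -0.0806, 0.2852]
tool_rot: [0.167, 0.516, 0.802, 0.25]
contact_force: [-0.2, -0.3, -0.5]
gripper_width: -0.001
```

```bash
python3 p.py .18; python3 -c "
from h import *
grab('wrist','w10.png')"
```

```text
s along 0.28475044757613205 Ft -0.22599566891001946
t 15.8 pos [ 0.5043 -0.0806  0.2852] shift now-frame [ 0.0022 -0.0034  0.1047] shift in target frame [ 0.0012 -0.0033  0.1048] rv [0.02 0.51 0.16] 0.5
q [-0.58 -0.58  2.13  0.53  1.27 -1.08] F [-0.2 -0.3 -0.5] w -0.0005728469151326472
```

View pics/w10.png

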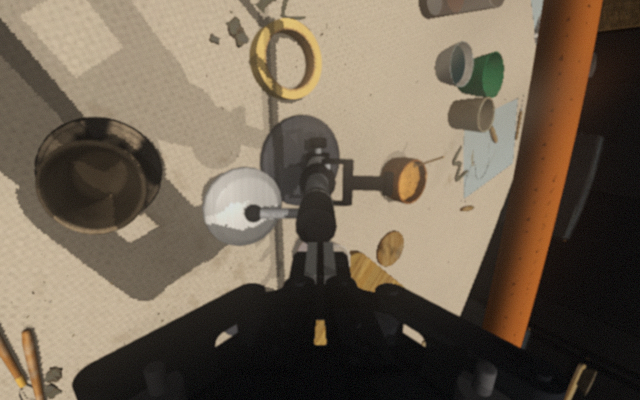

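Request:
move_arm(rows=[{"tx": 0.001,"ty": -0.001,"tz": 0.02,"ax": 0,"ay": 0.2,"az": 0,"jaw": 255},{"tx": 0.001,"ty": -0.001,"tz": 0.015,"ax": 0,"ay": 0.2,"az": 0,"jaw": 255},{"tx": 0,"ty": -0.001,"tz": 0.012,"ax": 0,"ay": 0,"az": 0,"jaw": 255},{"tx": 0,"ty": 0,"tz": 0.012,"ax": 0,"ay": 0,"az": 0,"jaw": 255},{"tx": 0,"ty": 0,"tz": 0.012,"ax": 0,"ay": 0,"az": 0,"jaw": 255}])

```text
time: 16.35
tool_pos: [0.5412, -0.0687, 0.2398]
tool_rot: [0.173, 0.514, 0.802, 0.252]
contact_force: [-8.0, 0.1, 4.4]
gripper_width: -0.002
```

```bash
python3 p.py .18
```

```text
s along 0.22549912066333574 Ft 7.751935228447888
t 16.35 pos [ 0.5412 -0.0687  0.2398] shift now-frame [ 0.0065 -0.0092  0.0453] shift in target frame [ 0.0057 -0.0088  0.0455] rv [0.54 0.92 0.57] 1.2
q [-0.51 -0.47  2.13  0.53  1.12 -1.08] F [-8.   0.1  4.4] w -0.0019038475132194923
```

Request:
move_arm(rows=[{"tx": 0.002,"ty": -0.004,"tz": 0.011,"ax": 0.2,"ay": 0.3,"az": 0.2,"jaw": 255},{"tx": 0.002,"ty": -0.004,"tz": 0.011,"ax": 0.2,"ay": 0.3,"az": 0.2,"jaw": 255},{"tx": 0.002,"ty": -0.003,"tz": 0.011,"ax": 0,"ay": 0.2,"az": 0,"jaw": 255}])

```text
time: 16.65
tool_pos: [0.5541, -0.0626, 0.2182]
tool_rot: [0.174, 0.514, 0.8, 0.256]
contact_force: [-3.4, -1.4, 5.5]
gripper_width: 0.002
```

```bash
python3 p.py .18; python3 -c "
from h import *
grab('scene','s11.png')
cv2.imwrite('pics/z11.png',cv2.resize(cv2.imread('pics/s11.png')[100:300,200:460],(780,600),interpolation=cv2.INTER_CUBIC))"
```

```text
s along 0.19962101493985254 Ft 6.598019987583881
t 16.65 pos [ 0.5541 -0.0626  0.2182] shift now-frame [ 0.0058 -0.0084  0.0194] shift in target frame [ 0.0055 -0.0081  0.0196] rv [1.05 0.83 0.4 ] 1.4
q [-0.48 -0.42  2.14  0.55  1.06 -1.09] F [-3.4 -1.4  5.5] w 0.0015559647995795284
```

View pics/z11.png

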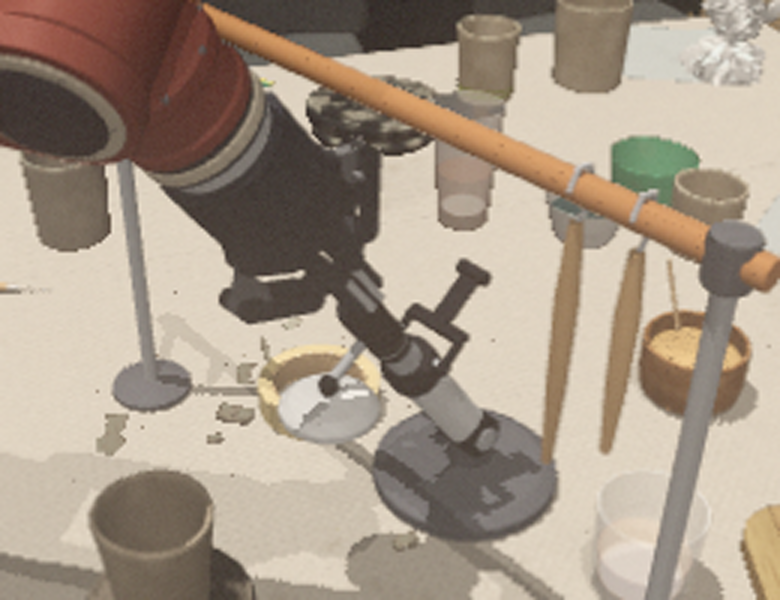

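Request:
move_arm(rows=[{"tx": 0.001,"ty": -0.002,"tz": 0.009,"ax": 0.2,"ay": 0.3,"az": 0.1,"jaw": 255},{"tx": 0.001,"ty": -0.002,"tz": 0.008,"ax": 0.2,"ay": 0.3,"az": 0.1,"jaw": 255},{"tx": 0,"ty": 0,"tz": 0.005,"ax": 0,"ay": 0,"az": 0,"jaw": 255}])

```text
time: 17.0
tool_pos: [0.5636, -0.0581, 0.2022]
tool_rot: [0.17, 0.514, 0.801, 0.257]
contact_force: [-7.0, 0.8, 2.9]
gripper_width: 0.004
```

```bash
python3 p.py .18
```

```text
s along 0.18053415505334344 Ft 5.806572474675431
t 17.0 pos [ 0.5636 -0.0581  0.2022] shift now-frame [ 0.0054 -0.0075  0.0004] shift in target frame [ 0.0053 -0.0076  0.0005] rv [0.84 0.33 0.32] 1.0
q [-0.46 -0.38  2.13  0.55  1.03 -1.1 ] F [-7.   0.8  2.9] w 0.004068218516628644
```

Request:
move_arm(rows=[{"tx": 0,"ty": 0,"tz": 0.004,"ax": 0,"ay": 0,"az": 0,"jaw": 255},{"tx": 0,"ty": 0,"tz": 0.003,"ax": 0,"ay": 0,"az": 0,"jaw": 255}])

```text
time: 17.2
tool_pos: [0.565, -0.0578, 0.2013]
tool_rot: [0.167, 0.511, 0.804, 0.254]
contact_force: [-38.9, -5.9, 24.7]
gripper_width: -0.006
```

```bash
python3 p.py .18
```

```text
s along 0.17897469959913057 Ft 41.97175637981753
t 17.2 pos [ 0.565  -0.0578  0.2013] shift now-frame [ 0.0057 -0.0081 -0.0011] shift in target frame [ 0.0056 -0.0082 -0.001 ] rv [0.36 0.12 0.76] 0.8
q [-0.46 -0.37  2.12  0.55  1.03 -1.1 ] F [-38.9  -5.9  24.7] w -0.005525046973079393
```

Request:
move_arm(rows=[{"tx": 0,"ty": 0,"tz": 0.001,"ax": 0,"ay": 0,"az": 0,"jaw": 255},{"tx": 0,"ty": 0,"tz": 0.001,"ax": 0,"ay": 0,"az": 0,"jaw": 255},{"tx": 0,"ty": 0,"tz": 0,"ax": 0,"ay": 0,"az": 0,"jaw": 255},{"tx": 0,"ty": -0.002,"tz": -0.02,"ax": 0,"ay": 0,"az": 0,"jaw": 255},{"tx": 0,"ty": -0.002,"tz": -0.035,"ax": 0,"ay": 0,"az": 0,"jaw": 255},{"tx": 0,"ty": 0,"tz": -0.035,"ax": 0,"ay": 0,"az": 0,"jaw": 255},{"tx": 0,"ty": 0,"tz": -0.035,"ax": 0,"ay": 0,"az": 0,"jaw": 255},{"tx": 0,"ty": 0,"tz": -0.035,"ax": 0,"ay": 0,"az": 0,"jaw": 255},{"tx": 0,"ty": 0,"tz": -0.035,"ax": 0,"ay": 0,"az": 0,"jaw": 255},{"tx": 0,"ty": 0,"tz": -0.035,"ax": 0,"ay": 0,"az": 0,"jaw": 255}])

```text
time: 18.2
tool_pos: [0.4364, -0.1145, 0.3858]
tool_rot: [0.161, 0.511, 0.806, 0.252]
contact_force: [1.2, -1.1, 0.3]
gripper_width: 0.004
```

```bash
python3 p.py .43; python3 -c "
from h import *
grab('scene','s12.png')
cv2.imwrite('pics/z12.png',cv2.resize(cv2.imread('pics/s12.png')[100:300,200:460],(780,600),interpolation=cv2.INTER_CUBIC))"
```

```text
s along 0.41067660146577667 Ft -0.127784084834787
t 18.2 pos [ 0.4364 -0.1145  0.3858] shift now-frame [ 0.0042  0.001  -0.0193] shift in target frame [ 0.0041  0.0011 -0.0193] rv [-0.26 -0.37  0.67] 0.8
q [-0.77 -0.71  2.04  0.56  1.58 -1.14] F [ 1.2 -1.1  0.3] w 0.0036268030506661835
```

View pics/z12.png

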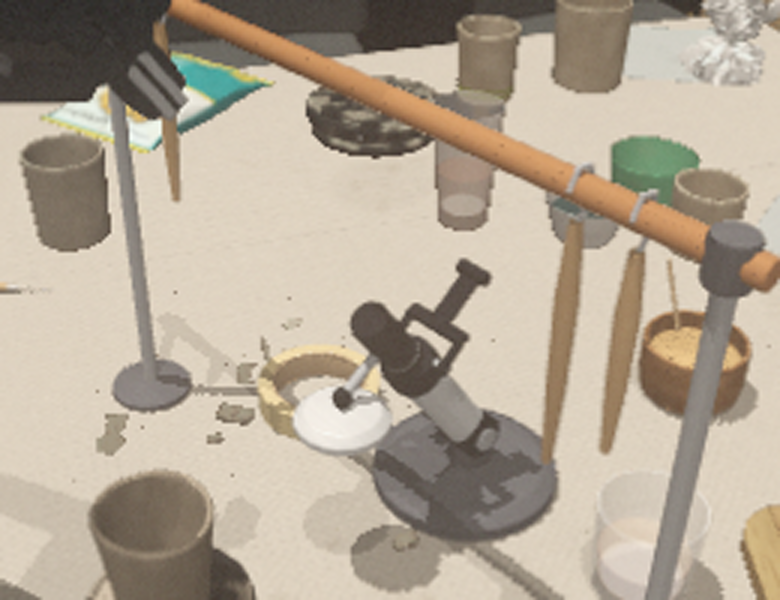

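Request:
move_arm(rows=[{"tx": 0,"ty": 0.025,"tz": -0.035,"ax": 0,"ay": 0,"az": 0,"jaw": 0},{"tx": 0,"ty": 0.025,"tz": -0.035,"ax": 0,"ay": 0,"az": 0,"jaw": 0},{"tx": 0,"ty": 0,"tz": 0,"ax": 3.5,"ay": -3.4,"az": 6.8,"jaw": 0},{"tx": 0,"ty": 0,"tz": 0,"ax": 3.5,"ay": -3.4,"az": 6.8,"jaw": 0},{"tx": 0,"ty": 0,"tz": 0,"ax": 3.5,"ay": -3.4,"az": 6.8,"jaw": 0},{"tx": 0,"ty": 0,"tz": 0,"ax": 3.5,"ay": -3.4,"az": 6.8,"jaw": 0},{"tx": 0,"ty": 0,"tz": 0,"ax": 3.5,"ay": -3.4,"az": 6.8,"jaw": 0},{"tx": 0,"ty": 0,"tz": 0,"ax": 3.5,"ay": -3.4,"az": 6.8,"jaw": 0},{"tx": 0,"ty": 0,"tz": 0,"ax": 3.5,"ay": -3.4,"az": 6.8,"jaw": 0},{"tx": 0,"ty": 0,"tz": 0,"ax": 3.5,"ay": -3.4,"az": 6.8,"jaw": 0},{"tx": 0,"ty": 0,"tz": 0,"ax": 3.5,"ay": -3.4,"az": 6.8,"jaw": 0},{"tx": 0,"ty": 0,"tz": 0,"ax": 3.5,"ay": -3.4,"az": 6.8,"jaw": 0}])

```text
time: 19.45
tool_pos: [0.4377, -0.117, 0.48]
tool_rot: [0.063, 0.939, 0.326, -0.093]
contact_force: [0.7, -0.6, -0.4]
gripper_width: 1.0
```

```bash
python3 pl.py 20 .02 0 .44
```

```text
now lamp xyz [-0.2363 -0.0069  0.48  ]
t 19.45 pos [ 0.4377 -0.117   0.48  ] shift now-frame [ 0.2536  0.0538 -0.0119] shift in target frame [ 0.2545 -0.0069 -0.05  ] rv [ 7.18 -7.89 12.7 ] 16.6
q [-0.29 -0.32  1.56 -0.23  1.97  0.52] F [ 0.7 -0.6 -0.4] w 0.9997902348644487
```

Request:
move_arm(rows=[{"tx": 0,"ty": 0,"tz": 0,"ax": 3.6,"ay": -4,"az": 6.4,"jaw": 0},{"tx": 0,"ty": 0,"tz": 0,"ax": 3.6,"ay": -4,"az": 6.4,"jaw": 0},{"tx": 0.04,"ty": -0.001,"tz": -0.01,"ax": 0,"ay": 0,"az": 0,"jaw": 0},{"tx": 0.04,"ty": -0.001,"tz": -0.01,"ax": 0,"ay": 0,"az": 0,"jaw": 0},{"tx": 0.04,"ty": -0.001,"tz": -0.01,"ax": 0,"ay": 0,"az": 0,"jaw": 0},{"tx": 0.04,"ty": -0.001,"tz": -0.01,"ax": 0,"ay": 0,"az": 0,"jaw": 0},{"tx": 0.04,"ty": -0.001,"tz": -0.01,"ax": 0,"ay": 0,"az": 0,"jaw": 0},{"tx": 0.04,"ty": -0.001,"tz": -0.01,"ax": 0,"ay": 0,"az": 0,"jaw": 0},{"tx": 0.04,"ty": 0,"tz": 0,"ax": 0,"ay": 0,"az": 0,"jaw": 0},{"tx": 0,"ty": 0,"tz": 0,"ax": 0,"ay": 0,"az": 0,"jaw": 0}])

```text
time: 20.45
tool_pos: [0.7113, 0.0085, 0.4237]
tool_rot: [0.036, 0.962, 0.203, -0.176]
contact_force: [1.0, -0.1, -2.4]
gripper_width: 1.0
```

```bash
cat > br.py <<'E'
# position of the lever bar from a wrist view
from h import *
E
python3 pl.py 20 .02 0 .28; python3 -c "
from h import *
f=grab('wrist','w13.png')
xl,yl,t,n=frame();H=FOOT+.112*t+.0105*n
for a in (1.0,1.2,1.4):
    ph=a-.3876; P=H+.0666*(np.cos(ph)*xl+np.sin(ph)*np.array([0,0,1])); print(a,P.round(4),proj(f,[P,P+.013*yl,P-.013*yl]).round(1).tolist())
im=cv2.imread('pics/w13.png');cv2.imwrite('pics/w13b.png',cv2.resize(cv2.convertScaleAbs(im,alpha=1.5,beta=20)[50:250,220:420],(600,600),interpolation=cv2.INTER_CUBIC))"
```

```text
now lamp xyz [ 0.0647 -0.0058  0.4237]
t 20.45 pos [0.7113 0.0085 0.4237] shift now-frame [ 0.009  -0.005   0.1502] shift in target frame [ 0.0071 -0.0058  0.1503] rv [-0.31  0.72 -0.51] 0.9
q [-0.03  0.45  0.86 -0.18  2.15  1.05] F [ 1.  -0.1 -2.4] w 1.0003019836397444
1.0 [ 0.649  -0.0135  0.1861] [[315.6, 156.4], [305.8, 156.5], [325.3, 156.3]]
1.2 [ 0.641  -0.0171  0.1961] [[315.6, 165.9], [305.8, 166.0], [325.4, 165.8]]
1.4 [ 0.6315 -0.0214  0.2043] [[315.6, 175.9], [305.8, 176.0], [325.5, 175.9]]
```

View pics/w13b.png

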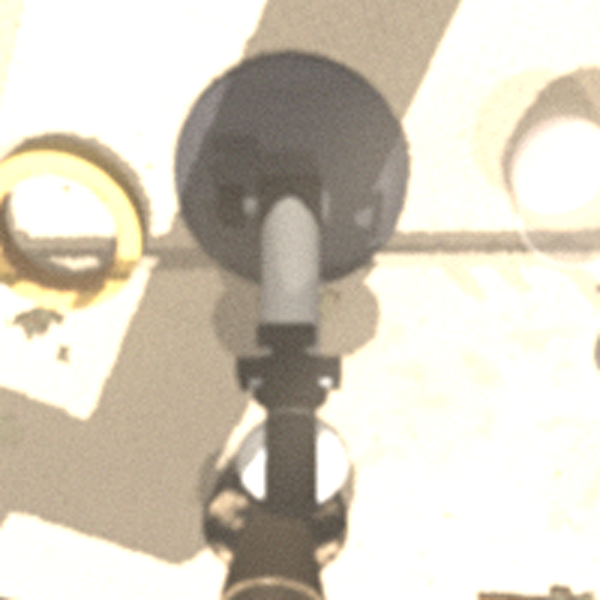

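Request:
move_arm(rows=[{"tx": 0.002,"ty": -0.002,"tz": 0.025,"ax": -0.1,"ay": 0.3,"az": -0.2,"jaw": 0},{"tx": 0,"ty": -0.002,"tz": 0.03,"ax": -0.1,"ay": 0.3,"az": -0.2,"jaw": 0},{"tx": 0,"ty": -0.001,"tz": 0.03,"ax": 0,"ay": 0,"az": 0,"jaw": 0},{"tx": 0,"ty": 0,"tz": 0.02,"ax": 0,"ay": 0,"az": 0,"jaw": 0},{"tx": 0,"ty": 0,"tz": 0,"ax": 0,"ay": 0,"az": 0,"jaw": 0}])

```text
time: 21.0
tool_pos: [0.6749, -0.0034, 0.3293]
tool_rot: [0.038, 0.964, 0.206, -0.165]
contact_force: [-0.4, -0.0, 0.3]
gripper_width: 0.997
```

```bash
python3 pl.py 20 -.0145 0 .173
```

```text
now lamp xyz [ 0.0267 -0.0016  0.3293]
t 21.0 pos [ 0.6749 -0.0034  0.3293] shift now-frame [ 0.0133 -0.0023  0.1611] shift in target frame [ 0.0148 -0.0016  0.161 ] rv [ 0.23 -0.52 -0.34] 0.7
q [-0.05  0.34  1.16 -0.17  1.95  1.06] F [-0.4 -0.   0.3] w 0.9967588732721915
```

Request:
move_arm(rows=[{"tx": 0.006,"ty": -0.001,"tz": 0.025,"ax": 0.1,"ay": -0.3,"az": -0.1,"jaw": 0},{"tx": 0.005,"ty": -0.001,"tz": 0.025,"ax": 0.1,"ay": -0.3,"az": -0.1,"jaw": 0},{"tx": 0.004,"ty": 0,"tz": 0.025,"ax": 0,"ay": 0,"az": 0,"jaw": 0},{"tx": 0.002,"ty": 0,"tz": 0.02,"ax": 0,"ay": 0,"az": 0,"jaw": 0},{"tx": 0.001,"ty": 0,"tz": 0,"ax": 0,"ay": 0,"az": 0,"jaw": 0}])

```text
time: 21.5
tool_pos: [0.6627, -0.01, 0.2442]
tool_rot: [0.04, 0.964, 0.206, -0.161]
contact_force: [0.1, 0.5, 0.3]
gripper_width: 1.002
```

```bash
python3 pl.py 20 -.0145 0 .173
```

```text
now lamp xyz [ 0.0128 -0.0025  0.2442]
t 21.5 pos [ 0.6627 -0.01    0.2442] shift now-frame [-0.0024 -0.0032  0.0762] shift in target frame [-0.0013 -0.0025  0.0762] rv [ 0.5  -0.88 -0.42] 1.1
q [-0.06  0.33  1.3  -0.17  1.8   1.08] F [0.1 0.5 0.3] w 1.0016296942897474
```

Request:
move_arm(rows=[{"tx": 0,"ty": -0.001,"tz": 0.02,"ax": 0.1,"ay": -0.3,"az": -0.1,"jaw": 0},{"tx": 0,"ty": -0.001,"tz": 0.02,"ax": 0.1,"ay": -0.3,"az": -0.1,"jaw": 0},{"tx": 0,"ty": 0,"tz": 0.018,"ax": 0,"ay": 0,"az": 0,"jaw": 0},{"tx": 0,"ty": 0,"tz": 0.01,"ax": 0,"ay": 0,"az": 0,"jaw": 0},{"tx": 0,"ty": 0,"tz": 0,"ax": 0,"ay": 0,"az": 0,"jaw": 0}])

```text
time: 22.0
tool_pos: [0.6449, -0.019, 0.1866]
tool_rot: [0.041, 0.964, 0.207, -0.16]
contact_force: [-0.9, -0.5, 0.0]
gripper_width: 0.997
```

```bash
python3 pl.py 20 -.0145 0 .173;  python3 -c "
from h import *
f=grab('wrist','w14.png')
im=cv2.imread('pics/w14.png');cv2.imwrite('pics/w14b.png',cv2.convertScaleAbs(im,alpha=1.7,beta=30))
xl,yl,t,n=frame();H=FOOT+.112*t+.0105*n
for a in (1.0,1.14,1.3):
    ph=a-.3876; P=H+.0666*(np.cos(ph)*xl+np.sin(ph)*np.array([0,0,1])); print(a,proj(f,[P]).round(1).tolist())"
```

```text
now lamp xyz [-0.0071 -0.0033  0.1866]
t 22.0 pos [ 0.6449 -0.019   0.1866] shift now-frame [-0.0026 -0.0035  0.0152] shift in target frame [-0.0023 -0.0033  0.0153] rv [ 0.66 -0.98 -0.37] 1.2
q [-0.07  0.32  1.41 -0.17  1.7   1.08] F [-0.9 -0.5  0. ] w 0.9973147283083243
1.0 [[311.7, 248.5]]
1.14 [[311.8, 266.3]]
1.3 [[312.0, 287.0]]
```

View pics/w14b.png

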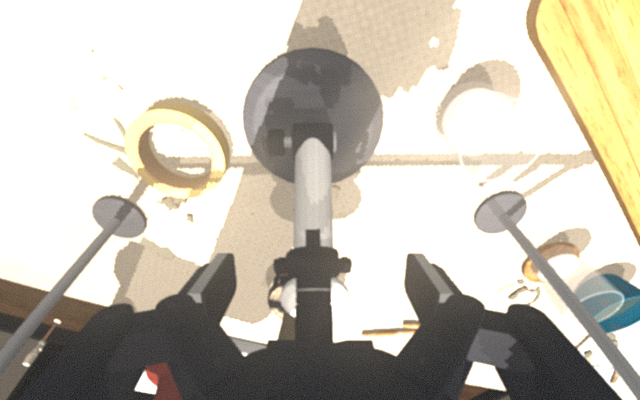

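```bash
python3 - <<'E'
from h import *
xl,yl,t,n=frame();H=FOOT+.112*t+.0105*n
for nm in ('w13','w14'):
    f=dict(np.load(f'pics/{nm}.npz')); print(nm,'hinge',proj(f,[H,H+.02*yl,H-.02*yl]).round(1).tolist())
    for a in (.6,.8,1.0,1.2,1.4):
        ph=a-.3876; P=H+.0666*(np.cos(ph)*xl+np.sin(ph)*np.array([0,0,1])); print(a,proj(f,[P,P+.013*yl,P-.013*yl]).round(1).tolist())
cv2.imwrite('pics/w14c.png',cv2.resize(cv2.imread('pics/w14b.png')[190:370,220:400],(600,600),interpolation=cv2.INTER_CUBIC))
f=grab('scene','s14.png')
cv2.imwrite('pics/z14.png',cv2.resize(cv2.imread('pics/s14.png')[100:300,200:460],(780,600),interpolation=cv2.INTER_CUBIC))
E
```

```text
w13 hinge [[316.6, 176.0], [303.7, 176.1], [329.4, 175.9]]
0.6 [[315.6, 141.2], [306.2, 141.3], [325.1, 141.1]]
0.8 [[315.6, 148.0], [306.0, 148.1], [325.2, 148.0]]
1.0 [[315.6, 156.4], [305.8, 156.5], [325.3, 156.3]]
1.2 [[315.6, 165.9], [305.8, 166.0], [325.4, 165.8]]
1.4 [[315.6, 175.9], [305.8, 176.0], [325.5, 175.9]]
w14 hinge [[313.6, 264.7], [286.9, 265.0], [340.2, 264.4]]
0.6 [[311.7, 205.6], [289.3, 205.8], [334.2, 205.4]]
0.8 [[311.7, 225.1], [288.1, 225.3], [335.2, 224.9]]
1.0 [[311.7, 248.5], [287.3, 248.8], [336.1, 248.2]]
1.2 [[311.9, 274.1], [287.0, 274.4], [336.7, 273.8]]
1.4 [[312.1, 299.6], [287.2, 299.9], [337.0, 299.3]]
```

View pics/w14c.png

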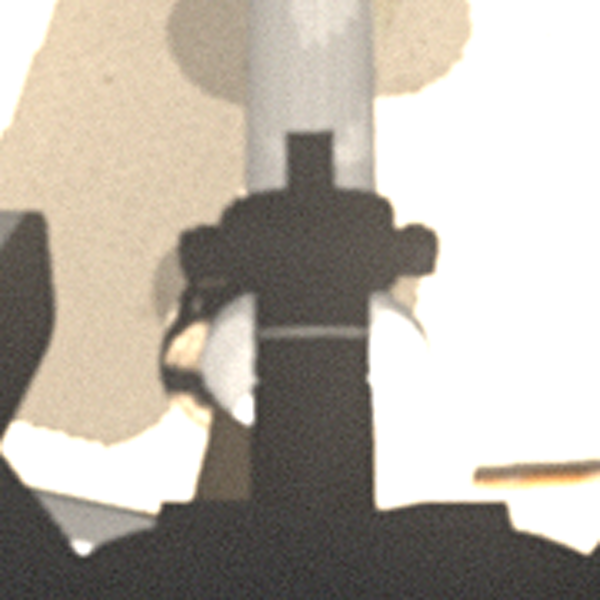

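View pics/z14.png

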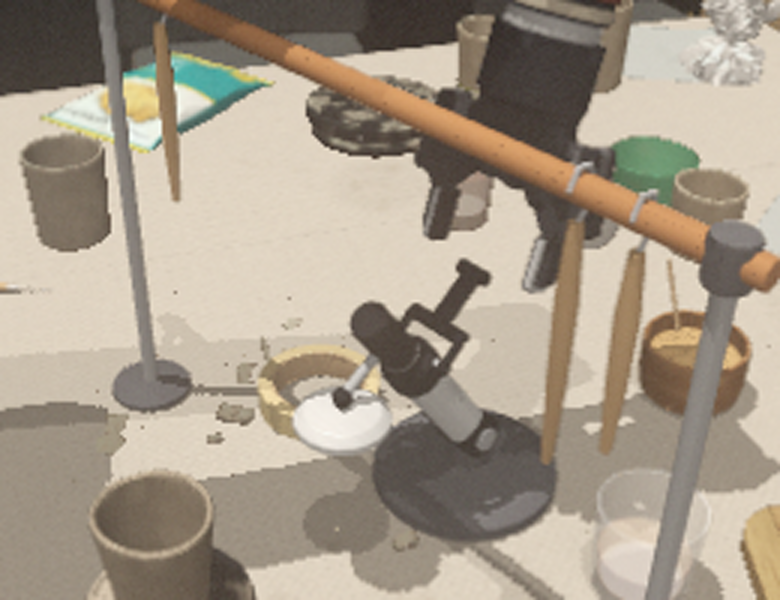

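```bash
python3 - <<'E'
from h import *
xl,yl,t,n=frame();H=FOOT+.112*t+.0105*n
f=dict(np.load('pics/s14.npz'))
for a in (0.9,1.0,1.1,1.2):
    ph=a-.3876; P=H+.0666*(np.cos(ph)*xl+np.sin(ph)*np.array([0,0,1])); print(a,proj(f,P).round(1).tolist())
E
python3 pl.py 20 -.0115 0 .170
```

```text
0.9 [[359.7, 193.3]]
1.0 [[358.7, 191.7]]
1.1 [[357.5, 190.2]]
1.2 [[356.1, 189.1]]
now lamp xyz [-0.0062 -0.0036  0.1881]
t 22.1 pos [ 0.6459 -0.0189  0.1881] shift now-frame [ 0.0008 -0.0039  0.0188] shift in target frame [ 0.0012 -0.0036  0.0188] rv [ 0.72 -1.1  -0.39] 1.4
q [-0.07  0.32  1.4  -0.17  1.7   1.08] F [ 0.  -0.   0.2] w 1.001145942619373
```

Request:
move_arm(rows=[{"tx": 0.001,"ty": -0.002,"tz": 0.011,"ax": 0.2,"ay": -0.3,"az": 0,"jaw": 0},{"tx": 0.001,"ty": -0.001,"tz": 0.009,"ax": 0.2,"ay": -0.3,"az": 0,"jaw": 0},{"tx": 0,"ty": 0,"tz": 0.001,"ax": 0,"ay": 0,"az": 0,"jaw": 0}])

```text
time: 22.4
tool_pos: [0.6413, -0.0183, 0.1682]
tool_rot: [0.04, 0.964, 0.206, -0.163]
contact_force: [0.3, -0.5, -0.5]
gripper_width: 1.001
```

```bash
python3 pl.py 20 -.0115 0 .170
```

```text
now lamp xyz [-0.0101 -0.0012  0.1682]
t 22.4 pos [ 0.6413 -0.0183  0.1682] shift now-frame [-0.0019 -0.0012 -0.0012] shift in target frame [-0.0019 -0.0012 -0.0012] rv [ 0.4  -0.66 -0.41] 0.9
q [-0.07  0.34  1.42 -0.17  1.68  1.09] F [ 0.3 -0.5 -0.5] w 1.0014555599236297
```

Request:
move_arm(rows=[{"tx": -0.001,"ty": -0.001,"tz": 0,"ax": 0,"ay": 0,"az": 0,"jaw": 120},{"tx": 0,"ty": 0,"tz": 0,"ax": 0,"ay": 0,"az": 0,"jaw": 180},{"tx": 0,"ty": 0,"tz": 0,"ax": 0,"ay": 0,"az": 0,"jaw": 255},{"tx": 0,"ty": 0,"tz": 0,"ax": 0,"ay": 0,"az": 0,"jaw": 255},{"tx": 0,"ty": 0,"tz": 0,"ax": 0,"ay": 0,"az": 0,"jaw": 255},{"tx": 0,"ty": 0,"tz": 0,"ax": 0,"ay": 0,"az": 0,"jaw": 255}])

```text
time: 23.0
tool_pos: [0.6398, -0.0163, 0.1689]
tool_rot: [0.038, 0.964, 0.206, -0.163]
contact_force: [-0.6, -0.1, -1.4]
gripper_width: 0.288
```

```bash
python3 arc.py .9 .7 .5 .3 .1 0
```

```text
t 23.0 rel hinge 0.0521 0.0414 y 0.0014 r 0.0665 lever 1.059 F [-0.6 -0.1 -1.4] w 0.28761949105072054
0.9 [0.0085 0.0013 0.0063]
0.7 [0.0176 0.0012 0.016 ]
0.5 [0.0245 0.0011 0.0273]
0.3 [0.0291 0.001  0.0398]
0.1 [0.031  0.0009 0.053 ]
0.0 [0.031  0.0009 0.0596]
```

Request:
move_arm(rows=[{"tx": 0.008,"ty": 0,"tz": 0.006,"ax": 0,"ay": 0,"az": 0,"jaw": 255},{"tx": 0.009,"ty": 0,"tz": 0.01,"ax": 0,"ay": 0,"az": 0,"jaw": 255},{"tx": 0.007,"ty": 0,"tz": 0.011,"ax": 0,"ay": 0,"az": 0,"jaw": 255}])

```text
time: 23.3
tool_pos: [0.6528, -0.0105, 0.1415]
tool_rot: [0.039, 0.964, 0.206, -0.164]
contact_force: [-4.5, 3.1, 8.0]
gripper_width: 0.282
```

```bash
python3 arc.py .5 .3 .15 0
```

```text
t 23.3 rel hinge 0.0663 0.014 y 0.0012 r 0.0678 lever 0.596 F [-4.5  3.1  8. ] w 0.28216581836896654
0.5 [0.002  0.0012 0.0062]
0.3 [0.0066 0.0011 0.0187]
0.15 [0.0083 0.001  0.0285]
0.0 [0.0086 0.0009 0.0385]
```

Request:
move_arm(rows=[{"tx": 0.003,"ty": 0,"tz": 0.012,"ax": 0,"ay": 0,"az": 0,"jaw": 255},{"tx": 0.003,"ty": 0,"tz": 0.011,"ax": 0,"ay": 0,"az": 0,"jaw": 255},{"tx": 0.001,"ty": 0,"tz": 0.008,"ax": 0,"ay": 0,"az": 0,"jaw": 255}])

```text
time: 23.6
tool_pos: [0.654, -0.01, 0.1163]
tool_rot: [0.04, 0.965, 0.206, -0.159]
contact_force: [-0.1, 3.2, 9.2]
gripper_width: 0.283
```

```bash
python3 arc.py .15 0
```

```text
t 23.6 rel hinge 0.0674 -0.0111 y 0.0013 r 0.0683 lever 0.224 F [-0.1  3.2  9.2] w 0.282755550747059
0.15 [-0.0011  0.0012  0.0052]
0.0 [-0.0009  0.0011  0.0152]
```

Request:
move_arm(rows=[{"tx": 0,"ty": 0,"tz": 0.008,"ax": 0,"ay": 0,"az": 0,"jaw": 255},{"tx": -0.001,"ty": 0,"tz": 0.007,"ax": 0,"ay": 0,"az": 0,"jaw": 255},{"tx": 0,"ty": 0,"tz": 0.005,"ax": 0,"ay": 0,"az": 0,"jaw": 255}])

```text
time: 23.9
tool_pos: [0.6517, -0.0111, 0.1045]
tool_rot: [0.04, 0.965, 0.206, -0.155]
contact_force: [-4.0, 3.1, 10.1]
gripper_width: 0.287
```

```bash
python3 arc.py 0
```

```text
t 23.9 rel hinge 0.0648 -0.0229 y 0.0013 r 0.0687 lever 0.048 F [-4.   3.1 10.1] w 0.2868631580773578
0.0 [-0.0022  0.0012  0.0031]
```

Request:
move_arm(rows=[{"tx": -0.001,"ty": 0,"tz": 0.005,"ax": 0,"ay": 0,"az": 0,"jaw": 255},{"tx": -0.001,"ty": 0,"tz": 0.005,"ax": 0,"ay": 0,"az": 0,"jaw": 255},{"tx": 0,"ty": 0,"tz": 0.004,"ax": 0,"ay": 0,"az": 0,"jaw": 255}])

```text
time: 24.2
tool_pos: [0.6503, -0.0119, 0.0992]
tool_rot: [0.04, 0.966, 0.206, -0.15]
contact_force: [-4.4, 3.3, 9.9]
gripper_width: 0.288
```

```bash
python3 arc.py 0
```

```text
t 24.2 rel hinge 0.0629 -0.0281 y 0.0012 r 0.0689 lever -0.032 F [-4.4  3.3  9.9] w 0.2883095629116982
0.0 [-0.0021  0.0013 -0.0024]
```

Request:
move_arm(rows=[{"tx": 0,"ty": 0,"tz": 0.004,"ax": 0,"ay": 0,"az": 0,"jaw": 255},{"tx": 0,"ty": 0,"tz": 0.004,"ax": 0,"ay": 0,"az": 0,"jaw": 255}])

```text
time: 24.4
tool_pos: [0.6497, -0.0123, 0.0969]
tool_rot: [0.041, 0.966, 0.206, -0.149]
contact_force: [-3.6, 3.6, 9.2]
gripper_width: 0.284
```

```bash
python3 arc.py 0; python3 -c "
from h import *
f=grab('wrist','w15.png')
im=cv2.imread('pics/w15.png');cv2.imwrite('pics/w15b.png',cv2.convertScaleAbs(im,alpha=1.7,beta=30))"
```

```text
t 24.4 rel hinge 0.0623 -0.0304 y 0.0011 r 0.0693 lever -0.067 F [-3.6  3.6  9.2] w 0.283548399147295
0.0 [-0.0022  0.0012 -0.0048]
```

View pics/w15b.png

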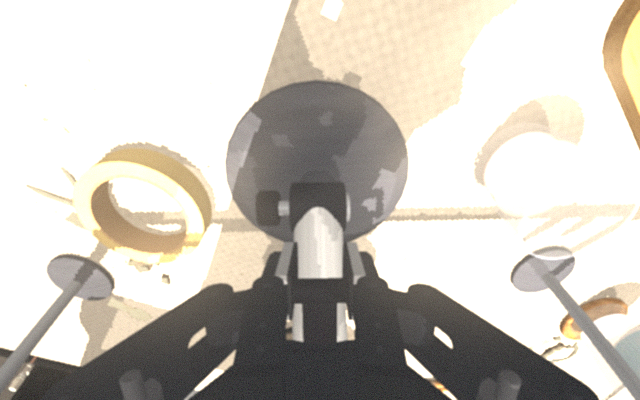

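Request:
move_arm(rows=[{"tx": 0,"ty": 0,"tz": 0,"ax": 0,"ay": 0,"az": 0,"jaw": 0},{"tx": 0,"ty": 0,"tz": 0,"ax": 0,"ay": 0,"az": 0,"jaw": 0},{"tx": 0,"ty": 0,"tz": 0,"ax": 0,"ay": 0,"az": 0,"jaw": 0},{"tx": 0,"ty": 0,"tz": 0,"ax": 0,"ay": 0,"az": 0,"jaw": 0},{"tx": 0,"ty": 0,"tz": 0,"ax": 0,"ay": 0,"az": 0,"jaw": 0},{"tx": 0,"ty": 0,"tz": -0.02,"ax": 0,"ay": 0,"az": 0,"jaw": 0},{"tx": 0,"ty": 0,"tz": -0.03,"ax": 0,"ay": 0,"az": 0,"jaw": 0},{"tx": 0,"ty": 0,"tz": -0.04,"ax": 0,"ay": 0,"az": 0,"jaw": 0},{"tx": 0,"ty": 0,"tz": -0.03,"ax": 0,"ay": 0,"az": 0,"jaw": 0},{"tx": 0,"ty": 0,"tz": 0,"ax": 0,"ay": 0,"az": 0,"jaw": 0}])

```text
time: 25.45
tool_pos: [0.6821, 0.0035, 0.2097]
tool_rot: [0.041, 0.966, 0.205, -0.152]
contact_force: [-0.5, -0.7, 0.8]
gripper_width: 0.999
```

```bash
python3 - <<'E'
from h import *
xl,yl,t,n=frame();H=FOOT+.112*t+.0105*n
S=grab('scene','s16.png');W=grab('wrist','w16.png')
for a in (0,.1,.2,.3):
    ph=a-.3876; P=H+.0666*(np.cos(ph)*xl+np.sin(ph)*np.array([0,0,1])); print(a,proj(S,P).round(1).tolist(),proj(W,[P,H]).round(1).tolist())
cv2.imwrite('pics/z16.png',cv2.resize(cv2.imread('pics/s16.png')[160:280,280:440],(800,600),interpolation=cv2.INTER_CUBIC))
cv2.imwrite('pics/y16.png',cv2.resize(cv2.convertScaleAbs(cv2.imread('pics/w16.png'),alpha=1.6,beta=25)[80:280,220:420],(600,600),interpolation=cv2.INTER_CUBIC))
# start picture same crop
cv2.imwrite('pics/z0.png',cv2.resize(cv2.imread('pics/scene0.png')[160:280,280:440],(800,600),interpolation=cv2.INTER_CUBIC))
E
python3 pl.py 20 0 0 .2
```

```text
0 [[359.2, 215.0]] [[319.7, 208.7], [320.5, 281.1]]
0.1 [[360.1, 212.3]] [[319.8, 211.0], [320.5, 281.1]]
0.2 [[360.8, 209.6]] [[319.9, 214.2], [320.5, 281.1]]
0.3 [[361.2, 206.9]] [[320.0, 218.4], [320.5, 281.1]]
now lamp xyz [0.0338 0.0025 0.205 ]
t 25.55 pos [0.6797 0.0032 0.205 ] shift now-frame [-0.0304  0.0026  0.0155] shift in target frame [-0.03    0.0025  0.0163] rv [ 0.64 -1.6  -0.52] 1.8
q [-0.04  0.39  1.3  -0.16  1.74  1.11] F [-0.6 -0.5 -0.7] w 1.0003174774916372
```

View pics/z16.png

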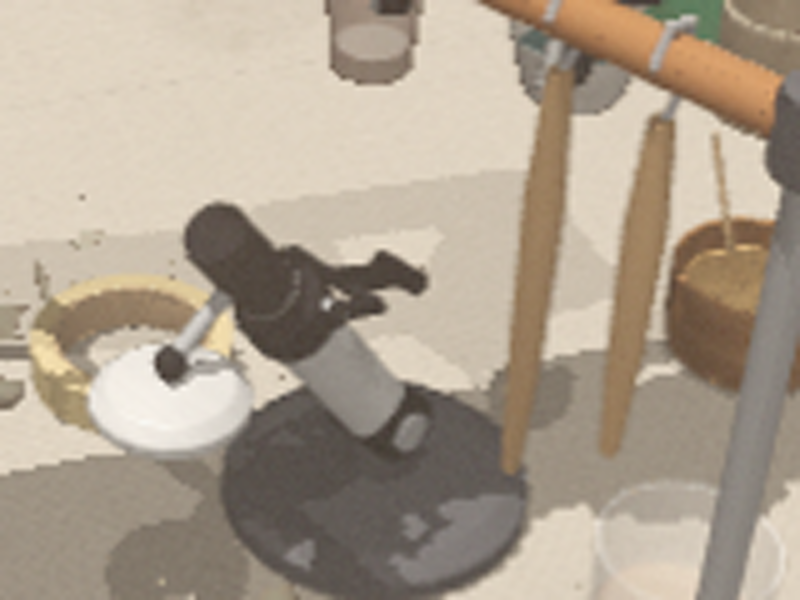

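View pics/z0.png

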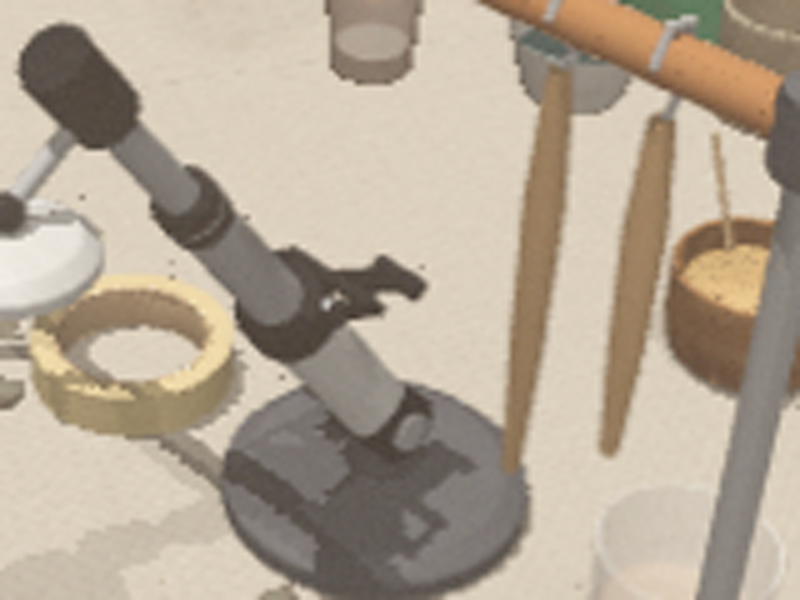

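View pics/y16.png

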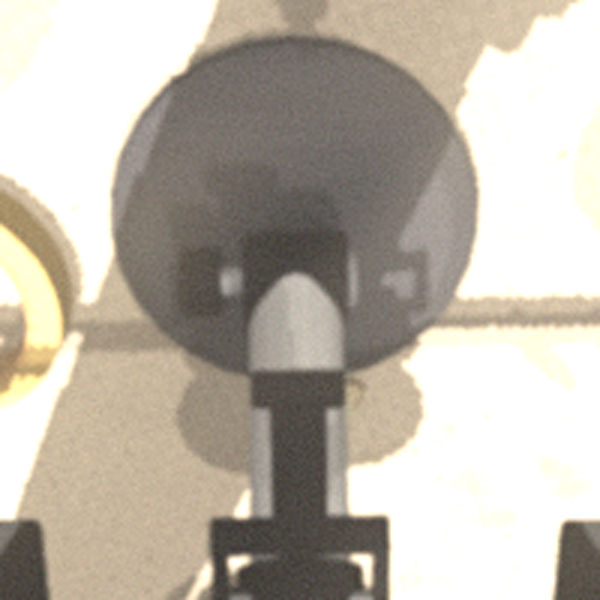

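```bash
python3 - <<'E'
import cv2,numpy as np
for n in ('scene0','s7','s16'):
    g=cv2.cvtColor(cv2.imread(f'pics/{n}.png'),cv2.COLOR_BGR2GRAY)[205:230,350:370]
    m=(g<95).astype(np.uint8); ys,xs=np.nonzero(m[:, 4:]); print(n,len(xs),xs.mean()+354,ys.mean()+205)
    for r in g[4:18]: print(' '.join('#' if v<95 else '.' for v in r))
E
```

```text
scene0 56 357.80357142857144 216.10714285714286
. . . . . . . . . . . . . . . . . . . .
. . . . . . . . . . . . . . . . . . . .
. . . . . . . . . . . . . . . . . . . .
. . . . . # # # . . . . . . . . . . . .
. . . . . # # # # . . . . . . . . . . .
# # # # # # # # # # # . . . . . . . . .
# # # # # # # # # # # # # . . . . . . .
# # # # # # # # # # # # # # . . . . . .
# # # # # # # # # # # # # # # . . . . .
# # # # # . . . . . # # # # . . . . . .
# # # # # . . . . . . . # . . . . . . .
# # # # # . . . . . . . . . . . . . . .
# # # # # # . . . . . . . . . . . . . .
# # # # # # . . . . . . . . . . . . . .
s7 61 357.7704918032787 216.08196721311475
. . . . . . . . . . . . . . . . . . . .
. . . . . . . . . . . . . . . . . . . .
. . . . . . # . . . . . . . . . . . . .
. . . . . # # # . . . . . . . . . . . .
. . . . . # # # # # . . . . . . . . . .
# # # # # # # # # # # # . . . . . . . .
# # # # # # # # # # # # # . . . . . . .
# # # # # # # # # # # # # # . . . . . .
# # # # # # # # # # # # # # # . . . . .
# # # # # . . . . . # # # # . . . . . .
# # # # # . . . . . . . # . . . . . . .
# # # # # # . . . . . . . . . . . . . .
# # # # # # # . . . . . . . . . . . . .
# # # # # # . . . . . . . . . . . . . .
s16 67 358.07462686567163 215.32835820895522
. . . . . . . . . . . . . . . . . . . .
. . . . . . . . . . . . . . . . . . . .
. . . . . # # # # . . . . . . . . . . .
. . . . . # # # # # . . . . . . . . . .
# # # # # # # # # # # # . . . . . . . .
# # # # # # # # # # # # # # . . . . . .
# # # # # # # # # # # # # # # . . . . .
# # # # # # # # # # # # # # # . . . . .
# # # # # # # . . . # # # # # . . . . .
# # # # . . . . . . . . # # . . . . . .
# # # # # . . . . . . . . . . . . . . .
# # # # # # . . . . . . . . . . . . . .
# # # # # # # . . . . . . . . . . . . .
# # # # # # . . . . . . . . . . . . . .
```

Request:
move_arm(rows=[{"tx": 0,"ty": 0,"tz": 0,"ax": 0.2,"ay": -0.5,"az": -0.2,"jaw": 255},{"tx": 0,"ty": 0,"tz": 0,"ax": 0.2,"ay": -0.5,"az": -0.2,"jaw": 255},{"tx": 0,"ty": 0,"tz": 0,"ax": 0.2,"ay": -0.5,"az": 0,"jaw": 255},{"tx": 0,"ty": 0,"tz": 0,"ax": 0,"ay": 0,"az": 0,"jaw": 255},{"tx": 0,"ty": 0,"tz": 0,"ax": 0,"ay": 0,"az": 0,"jaw": 255},{"tx": 0,"ty": 0.001,"tz": 0.02,"ax": 0,"ay": 0,"az": 0,"jaw": 255},{"tx": 0,"ty": 0.001,"tz": 0.02,"ax": 0,"ay": 0,"az": 0,"jaw": 255},{"tx": 0,"ty": 0,"tz": 0.01,"ax": 0,"ay": 0,"az": 0,"jaw": 255},{"tx": 0,"ty": 0,"tz": 0,"ax": 0,"ay": 0,"az": 0,"jaw": 255}])

```text
time: 26.45
tool_pos: [0.6598, -0.0065, 0.1481]
tool_rot: [0.035, 0.962, 0.208, -0.176]
contact_force: [0.8, -0.3, -0.4]
gripper_width: -0.001
```

```bash
python3 pl.py 20 .0081 0 .1277
```

```text
now lamp xyz [0.0116 0.0019 0.1481]
t 26.45 pos [ 0.6598 -0.0065  0.1481] shift now-frame [0.004  0.002  0.0203] shift in target frame [0.0037 0.0019 0.0204] rv [-0.35  0.69 -0.01] 0.8
q [-0.06  0.41  1.37 -0.16  1.69  1.1 ] F [ 0.8 -0.3 -0.4] w -0.0008339699903650864
```

Request:
move_arm(rows=[{"tx": 0.004,"ty": 0.001,"tz": 0.01,"ax": 0,"ay": 0,"az": 0,"jaw": 255},{"tx": 0.002,"ty": 0.001,"tz": 0.008,"ax": 0,"ay": 0,"az": 0,"jaw": 255},{"tx": 0,"ty": 0,"tz": 0.005,"ax": 0,"ay": 0,"az": 0,"jaw": 255}])

```text
time: 26.75
tool_pos: [0.6604, -0.0091, 0.1261]
tool_rot: [0.036, 0.962, 0.208, -0.174]
contact_force: [4.9, 3.1, 19.5]
gripper_width: -0.003
```

```bash
python3 pl.py 20 .0081 0 .1277
```

```text
now lamp xyz [ 0.0111 -0.0008  0.1261]
t 26.75 pos [ 0.6604 -0.0091  0.1261] shift now-frame [-0.0034 -0.0008 -0.0005] shift in target frame [-0.0034 -0.0008 -0.0005] rv [-0.21  0.42 -0.04] 0.5
q [-0.06  0.43  1.38 -0.16  1.65  1.1 ] F [ 4.9  3.1 19.5] w -0.0030961064752121807
```

Request:
move_arm(rows=[{"tx": 0,"ty": 0,"tz": 0.003,"ax": 0,"ay": 0,"az": 0,"jaw": 255},{"tx": 0,"ty": 0,"tz": 0.003,"ax": 0,"ay": 0,"az": 0,"jaw": 255}])

```text
time: 26.95
tool_pos: [0.6607, -0.0093, 0.1264]
tool_rot: [0.036, 0.962, 0.207, -0.171]
contact_force: [-1.7, 2.4, 8.0]
gripper_width: -0.001
```

Request:
move_arm(rows=[{"tx": 0,"ty": 0,"tz": 0,"ax": 0,"ay": 0,"az": 0,"jaw": 255},{"tx": 0,"ty": 0,"tz": -0.02,"ax": 0,"ay": 0,"az": 0,"jaw": 255},{"tx": 0,"ty": 0,"tz": -0.03,"ax": 0,"ay": 0,"az": 0,"jaw": 255},{"tx": 0,"ty": 0,"tz": -0.04,"ax": 0,"ay": 0,"az": 0,"jaw": 255},{"tx": 0,"ty": 0,"tz": -0.04,"ax": 0,"ay": 0,"az": 0,"jaw": 255},{"tx": 0,"ty": 0,"tz": -0.04,"ax": 0,"ay": 0,"az": 0,"jaw": 255},{"tx": 0,"ty": 0,"tz": -0.04,"ax": 0,"ay": 0,"az": 0,"jaw": 255},{"tx": 0,"ty": 0,"tz": -0.03,"ax": 0,"ay": 0,"az": 0,"jaw": 255},{"tx": 0,"ty": 0,"tz": 0,"ax": 0,"ay": 0,"az": 0,"jaw": 255},{"tx": 0,"ty": 0,"tz": 0,"ax": 0,"ay": 0,"az": 0,"jaw": 255}])

```text
time: 27.95
tool_pos: [0.7387, 0.0256, 0.3565]
tool_rot: [0.036, 0.962, 0.208, -0.172]
contact_force: [0.1, -0.0, -0.9]
gripper_width: -0.002
```

```bash
python3 - <<'E'
from h import *
S=grab('scene','s17.png');T=grab('top','t17.png')
for n in ('scene0','s17'):
    g=cv2.cvtColor(cv2.imread(f'pics/{n}.png'),cv2.COLOR_BGR2GRAY)[209:223,350:370]
    for r in g: print(' '.join('#' if v<95 else '.' for v in r))
    print()
cv2.imwrite('pics/z17.png',cv2.resize(cv2.imread('pics/s17.png')[140:340,200:460],(780,600),interpolation=cv2.INTER_CUBIC))
s=manip.state();print(s['time'],s['tool_pos'],s['contact_force'])
E
```

```text
. . . . . . . . . . . . . . . . . . . .
. . . . . . . . . . . . . . . . . . . .
. . . . . . . . . . . . . . . . . . . .
. . . . . # # # . . . . . . . . . . . .
. . . . . # # # # . . . . . . . . . . .
# # # # # # # # # # # . . . . . . . . .
# # # # # # # # # # # # # . . . . . . .
# # # # # # # # # # # # # # . . . . . .
# # # # # # # # # # # # # # # . . . . .
# # # # # . . . . . # # # # . . . . . .
# # # # # . . . . . . . # . . . . . . .
# # # # # . . . . . . . . . . . . . . .
# # # # # # . . . . . . . . . . . . . .
# # # # # # . . . . . . . . . . . . . .

. . . . . . . . . . . . . . . . . . . .
. . . . . . . . . . . . . . . . . . . .
. . . . . . # . . . . . . . . . . . . .
. . . . . # # # . . . . . . . . . . . .
. . . . . # # # # # . . . . . . . . . .
# # # # # # # # # # # # . . . . . . . .
# # # # # # # # # # # # # . . . . . . .
# # # # # # # # # # # # # # . . . . . .
# # # # # # # # # # # # # # # . . . . .
# # # # # . . . . . # # # # . . . . . .
# # # # # . . . . . . . # . . . . . . .
# # # # # . . . . . . . . . . . . . . .
# # # # # # . . . . . . . . . . . . . .
# # # # # # . . . . . . . . . . . . . .

28.05 [0.73809093 0.02542392 0.35588901] [-0.71702691  0.54381915  1.0227701 ]
```

View pics/z17.png

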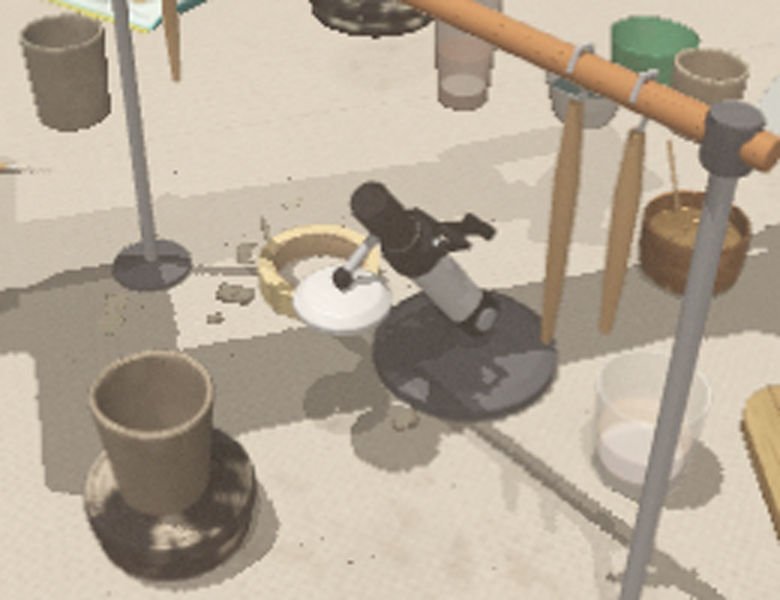

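View pics/t17.png

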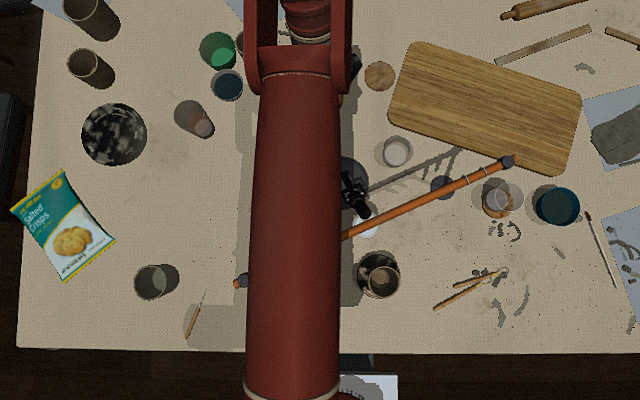

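```bash
python3 -c "
from h import *
print(manip.job_done())"
```

```text
the job is handed in; nothing more can be done
None
```

The lamp is locked short and the job is handed in at about 28 s of the 72 s allowed; no verdict is reported.

- **Inner tube:** I pushed it home in line with the column, under the rail, with the lever still shut. It came to a hard stop at about 23 N.
- **Lever open:** I pinched the cross bar from behind the rail and swung the lever to between 1.05 and 1.2 rad. My estimates disagreed: 1.25 from the tool pose while still gripped, 1.06 on re-gripping, and about 1.07 from the pictures.
- **Middle tube:** It went home against a hard stop at about 42 N, measured at the wrist. The cap end moved 68 mm, as expected.
- **Lever shut:** After the first closing, the pictures showed the bar about 1 pixel high, roughly 0.04 rad open, and the fingers had probably slipped on it. I pressed it down again with shut fingers to a hard stop at about 20 N. The lever's outline then matched the starting picture to within a few pixels.

In the last pictures both collars were seated and the gripper was clear of everything. The cup, turntable, glass and tape roll looked unmoved, but I compared them by eye only, not by measurement.

One reading that disagreed: the lamp base as seen from the scene camera was off by several millimetres from the top view. I relied on the cap and lever positions instead, which agreed between views.

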